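# Isolate the drive and fit its return springs

## Robot

A 7-joint arm with a two-finger parallel gripper is mounted at the origin on the work surface; the furniture and walls round the work are solid. World frame = base frame: x ahead of the robot, y to its left, z up, the work surface at z = 0. Lengths are in mm, angles in rad, forces in N, time in s.
With the tool pointing down it reaches from about 425 to 825 mm from the base axis. Payload 3.6 kg.
Tool frame: the origin (TCP) lies between the finger pads; the fingertips stand 11 mm ahead of it and the grasp point (between the pads) lies 8 mm behind it (bot.tips_ahead is the distance from the TCP to the fingertips, in mm); z points along the fingers, y is the direction in which the jaws open and shut (so a half turn about z gives the same grasp; the last joint's range is limited). The gripper opens to 85 mm and grips with 20 to 120 N. Pads are 22 mm wide; open, the fingers measure 114 mm over their backs; the gripper's body (76 mm by 85 mm) begins 54 mm behind the grasp point. The pads swing forward as they close: fully open they stand 13 mm farther back than shut.
Start: joints at [1.258, 0.615, -0.013, 1.423, 0.008, 1.103, -0.04], TCP at [183.263, -623.601, 242.297] pointing down, gripper open.
Joint ranges: [-3.12, 3.12], [-0.3, 2.06], [-1.34, 1.32], [0.26, 2.42], [-1.36, 4.5], [0.01, 1.98], [-2.84, 2.84]. Speed limits (rad/s): [2.79, 2.79, 3.14, 3.14, 3.14, 3.14, 3.14].

## Interface

Orientations are given as a unit quaternion [w, x, y, z].
In Python, from cell import observe, cams, order, bot gives the robot as it stands. The module is installed in compiled form; this text tells all that it offers.
- The arm moves only by the tool drive_tool, never from a script. Its argument "targets" is one flat list of numbers, 5 for each row, row after row: the closure, from 0 (fully open) to 1 (shut), then the shift along the world's x, y, z in mm, then the turn about the world's z in degrees. A call has 1 to 5 rows; each row is the pose to reach, as a shift and turn from the pose commanded when the call began; what a row does not reach only later rows make up. A row lasts 1/12 s, in which the tool goes at most 41.7 mm and 7.16 degrees, less where a joint would pass 70% of its speed; a pose out of reach is approached as far as the arm can. A call with a gripper value outside its range is refused whole. The fingers move at their own pace and stop on an object; "squeeze" is the grip in N (left out, the last holds). Time passes only in rows, so rows that repeat a pose let the fingers close. It gives the time, the measured TCP pose, the force and the opening at its end, in the units of the state.
- observe(): the state, without advancing time (a new reading comes with each control period).
- cams.capture(name): name is "scene" or "side" or "wrist"; returns a dict with "color" (420x560x3 uint8, blue, green, red), "K" (3x3 intrinsics, pixels), "rvec" (rotation vector, rad) and "tvec" (3), from world to camera coordinates, as OpenCV has them. Camera axes: x right, y down, z forward; pixel columns grow to the right and rows downward; lengths in mm; the calibration is good to about 2 mm. A picture is of the moment at which its call begins. There is no depth.
- order.close_job(): hands the job in, once; it reports no verdict.
Trained networks look in a picture, given as the dict that the camera call returned (one of the last four; its "shot" number tells which), for a name from the list of things; names that differ only in an ending like _2 or _b are one class to them, and where a whole thing is asked for, a point or a joint stands for the part that bears it (a point fixed in the world has none). Each returns a list of dicts, best first, with "score" (0 to 1); they miss things now and then, are a little off and sometimes report something else, mostly with a low value. They report only what shows in the picture. A call takes as long as a camera call.
- cams.trace(query, picture): "mask" (420x560 bool, what is visible of it) and "at" ([column, row] in pixels, amid what is visible of it).
- cams.landmark_of(query, picture): "at" ([column, row] in pixels: a listed point, or the origin of a listed thing).
The state is a dict: "time_s": time; "joint_pos": joint angles; "qvel": joint speeds; "joint_torque": joint torques, N m; "eef_pos": TCP position; "tool_rot": TCP orientation; "contact_force": force on the tool from outside, world axes, zero at the start; "moment": the same for the moment, N m; "grip_width": finger opening in mm.
Only numpy, scipy, OpenCV 4.12 (cv2) and the standard library are available. Lean on these libraries where they do the work, as an engineer would, in place of code of your own. Each camera call takes 0.05 s, during which the arm holds its last target. There are 200 camera calls.

## Task

Turn the isolator's handle to off so that the padlock hole in its tongue lies right over the hole in the hasp. Then fit every spring standing on the bench to the carrier, in any free row: hook leg right down in the hole, spring stretched, and eye right down over that row's post. Last, swing the wire keeper over the posts until it lies down in its catches, and leave the loose tile lying where it is.

Things in the scene. Friction and masses are not known exactly. Their poses are not given: they have to be found in the camera images.
- spring1_grip (a point): Tension spring, may be absent: coil 18 mm thick, black grip block at one end, standing on its underside. Point: middle of the block (22 mm along the spring, 12 mm across, to 23 mm above; steel sole 24 x 38 x 4 mm under it, underside 34 mm below). Axes: x from hook to eye, z up. At rest, from here: eye (30, 0, -31) mm, coil axis 4 mm lower to x = -66, hook leg at x = -82
- spring1_hook (a point): Lower tip of that spring's hook leg (round, 6 mm thick, straight down for 30 mm, level with the underside). The springs weigh about 0.1 kg, do not bend, and pull 2 N as they begin to stretch plus 0.15 N per mm, up to 36 mm of stretch
- spring1_eye (a point): Centre of that spring's flat wire eye (18 mm hole, 32 mm outside, 6 mm thick; this point is 3 mm above its underside)
- spring2_grip (a point): The same point of another, identical spring; may be absent
- spring2_hook (a point): Lower tip of that spring's hook leg (round, 6 mm thick, straight down for 30 mm, level with the underside)
- spring2_eye (a point): Centre of that spring's flat wire eye (18 mm hole, 32 mm outside, 6 mm thick; this point is 3 mm above its underside)
- spring3_grip (a point): The same point of another, identical spring; may be absent
- spring3_hook (a point): Lower tip of that spring's hook leg (round, 6 mm thick, straight down for 30 mm, level with the underside)
- spring3_eye (a point): Centre of that spring's flat wire eye (18 mm hole, 32 mm outside, 6 mm thick; this point is 3 mm above its underside)
- hole1 (a point): Centre of the mouth of a round hole, 14 mm wide and 23 mm deep, in the light metal block (30 mm thick, 136 mm long) on the carrier's plate; the mouth is 29 mm above the table. Own axes: x points from the hole to its own post, z up. The carrier is fixed to the table, and its three hole-and-post rows are 44 mm apart
- post1 (a point): Top of the round post (9 mm thick, rounded top, standing 10 mm up from the 6 mm plate) that belongs to the first hole: 138 mm from it along +x, the top 13 mm lower than the hole's mouth; a fitted spring rests with its underside on the plate, 6 mm above the table, and is stretched about 17 mm
- hole2 (a point): The mouth of the next hole of the block
- post2 (a point): The top of the post that belongs to hole2
- hole3 (a point): The mouth of the next hole of the block
- post3 (a point): The top of the post that belongs to hole3
- keeper (a joint): Angle of the wire keeper, a hinged U of steel rod behind the posts: 0 is down, its cross bar over the post tops in the two forked catches; it starts leaning back, open, at 1.7 to 2.1 rad. The hinge is stiff: it stays where it is left and needs about 1 N at the bar
- keeper_bar (a point): Middle of the keeper's cross bar (8 to 10 mm thick, 147 mm long, parallel to the line of posts), 42 mm from its hinge; 22 mm above the table when down
- keeper_hinge (a point): Middle of the keeper's hinge line, 42 mm beyond the posts and 22 mm above the table; own axes: x points away from the posts, y along the hinge line, z up; the bar goes up and over from +x to -x of it as it closes
- isolator_handle (a joint): Angle of the isolator's black handle, growing clockwise seen from above: starts near 0 (on, 0 to 0.25), off with the padlock holes lined up at 1.571; it can be turned a little too far, to 1.70. Stiff, about 3 N at the grip; stays where it is left
- handle_grip (a point): Middle of the upright round knob on the isolator's handle, 16 mm thick, 28 mm high (14 mm either way), 34 mm from the handle's axis; this point is 67 mm above the table. The handle's bar under the knob is 14 mm wide; the round grey case under it is 80 mm across and 36 mm high. A knob of this shape can be pinched from any side
- handle_hole (a point): Centre of the 9 mm padlock hole in the steel tongue at the handle's end, 66 mm from the axis, 42 mm above the table
- hasp_hole (a point): Centre of the 9 mm padlock hole in the fixed steel hasp plate that sticks out of the isolator's case, 66 mm from the axis, just below the height of the tongue
- isolator_axis (a point): Point on the handle's vertical axis at knob height. A clay bag about 13 cm high stands some 10 cm to the left of the isolator and nearer the robot, and the upright foot of a screen behind it to the left: a wide gripper is clear of both when it closes along world x
- tile: Bystander: loose glazed test tile lying flat, 75 x 40 x 10 mm; origin at the centre of its underside

How it is judged:
By the outcome, as a careful person would: the job done as asked, in the order asked, and still so for the second after the job is handed in, with the robot touching nothing.
Of spring1, spring2, spring3 only 2 to 3 are there at a start; the rules pass over those that are not, and their reading is None.
At some moment in a run one of spring1, spring2, spring3 may be knocked a few centimetres aside while the robot is not near it.
It also fails if it takes over 208 s, if anything falls off the work surface, if the arm or the gripper's body presses on something with over 40 N, if the wrist force passes 120 N, or if a joint passes its speed limit or range.

## Working session

There is one attempt and no reset: what is moved stays moved. The work goes in short steps, Python scripts to look and compute and a tool call to move; the robot and the scene stay as the last step left them, time stands still between calls to the robot, and variables do not carry over. Pictures are saved under pics/ and viewed, about 12 in all and at most 16, crops included, and the job is handed in when it is done.

Besides the shell and the picture viewer there is one more tool, called after "Request:" as name(argument=value, ...), one argument or row to a line, values as JSON. drive_tool: Moves the arm, as the interface text tells. Its arguments: {"type":"object","properties":{"targets":{"type":"array","items":{"type":"number"}},"squeeze":{"type":"number"}},"required":["targets"]}

```bash
mkdir -p pics; cat > h.py <<'E'
import numpy as np, cv2
from cell import observe, cams, order, bot
def P(c):
    R=cv2.Rodrigues(np.array(c["rvec"],float))[0]; t=np.array(c["tvec"],float).reshape(3)
    return R,t
def ray(c,uv):
    R,t=P(c); d=R.T@np.linalg.inv(np.array(c["K"]))@np.array([uv[0],uv[1],1.]); return -R.T@t,d/np.linalg.norm(d)
def atz(c,uv,z):
    o,d=ray(c,uv); return o+d*(z-o[2])/d[2]
def tri(obs):
    A=np.zeros((3,3));b=np.zeros(3)
    for c,uv in obs:
        o,d=ray(c,uv);M=np.eye(3)-np.outer(d,d);A+=M;b+=M@o
    p=np.linalg.solve(A,b)
    r=[np.linalg.norm(np.cross(p-ray(c,uv)[0],ray(c,uv)[1])) for c,uv in obs]
    return p,max(r)
def proj(c,p):
    return cv2.projectPoints(np.array(p,float).reshape(-1,1,3),np.array(c["rvec"],float),np.array(c["tvec"],float),np.array(c["K"],float),None)[0].reshape(-1,2)
E
cat > m.py <<'E'
from h import *
import sys
s=cams.capture("scene"); d=cams.capture("side"); w=cams.capture("wrist")
for n,c in (("scene",s),("side",d),("wrist",w)):
    cv2.imwrite(f"pics/{n}0.png",c["color"])
    print(n,"cam at",np.round(ray(c,(280,210))[0]))
H=dict(spring1_grip=34,spring1_hook=0,spring1_eye=3,hole1=29,post1=16,keeper_bar=40,keeper_hinge=22,handle_grip=67,handle_hole=42,hasp_hole=38,isolator_axis=67,tile=0)
for q,z in H.items():
    for n,c in (("scene",s),("side",d),("wrist",w)):
        print(q,n,[(np.round(r["at"]).astype(int).tolist(),round(r["score"],2),np.round(atz(c,r["at"],z)[:2]).astype(int).tolist()) for r in cams.landmark_of(q,c)[:6]])
E
python3 m.py; python3 -c "
import cv2,numpy as np
" ; python3 -c "
from h import *
print(observe())"
```

```text
scene cam at [881. -30. 799.]
side cam at [ -58. -764.  399.]
wrist cam at [ 253. -604.  373.]
spring1_grip scene [([255, 172], 0.65, [350, -281])]
spring1_grip side [([287, 274], 0.59, [341, -301]), ([350, 242], 0.32, [510, -284])]
spring1_grip wrist []
spring1_hook scene [([220, 177], 0.49, [370, -371])]
spring1_hook side [([328, 304], 0.46, [373, -368])]
spring1_hook wrist []
spring1_eye scene [([266, 180], 0.61, [345, -256])]
spring1_eye side [([323, 249], 0.56, [493, -233]), ([302, 216], 0.44, [568, -86])]
spring1_eye wrist []
hole1 scene [([312, 195], 0.88, [365, -131]), ([328, 201], 0.81, [370, -92]), ([342, 208], 0.56, [378, -55])]
hole1 side [([222, 224], 0.9, [367, -62]), ([242, 240], 0.76, [357, -147]), ([233, 228], 0.75, [373, -93]), ([328, 305], 0.62, [340, -399])]
hole1 wrist []
post1 scene [([302, 253], 0.88, [511, -109]), ([320, 257], 0.83, [508, -69]), ([282, 242], 0.62, [501, -159])]
post1 side [([288, 221], 0.74, [506, -108]), ([277, 214], 0.7, [511, -64]), ([223, 223], 0.68, [384, -35]), ([302, 228], 0.62, [505, -154])]
post1 wrist []
keeper_bar scene [([288, 261]
[... 1104 characters left out ...]
.95, 'joint_pos': array([ 1.258503  ,  0.61488849, -0.01262331,  1.42339962,  0.00807821,
        1.10338988, -0.0403896 ]), 'qvel': array([ 0.00072143, -0.00129104,  0.00027543, -0.000379  ,  0.00188861,
       -0.00035477,  0.00062668]), 'joint_torque': array([-4.41746733e-04, -4.69097078e+01,  2.58963760e-01, -1.71336901e+01,
        1.00742138e-02,  1.63980028e-03, -5.54083659e-07]), 'eef_pos': array([ 183.27986471, -623.5990271 ,  242.30474959]), 'tool_rot': array([-2.33185925e-05,  9.89803224e-01,  1.42441485e-01,  3.13973897e-05]), 'contact_force': array([ 0.22062835,  0.02697933, -0.12435676]), 'moment': array([-0.00140239, -0.01878506,  0.03541087]), 'grip_width': 85.10634245496615}
```

```bash
python3 -c "
import cv2
a=cv2.imread('pics/scene0.png')[120:330,130:430];cv2.imwrite('pics/sc.png',cv2.resize(a,(800,560),interpolation=cv2.INTER_CUBIC))
a=cv2.imread('pics/side0.png')[130:340,150:450];cv2.imwrite('pics/sd.png',cv2.resize(a,(800,560),interpolation=cv2.INTER_CUBIC))"
```

```text
(no output)
```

View pics/sc.png

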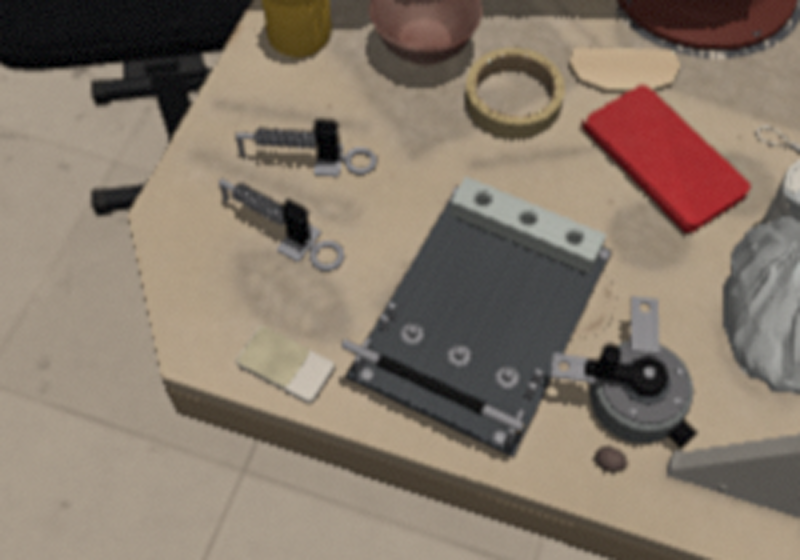

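View pics/sd.png

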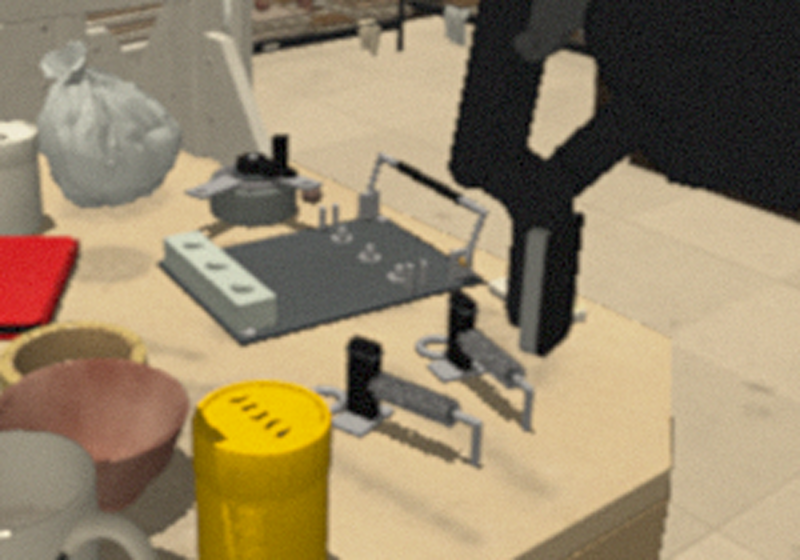

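Scene: two springs stand at crop (330,150) and (290,220). The three-hole block is at (483..575, 198..237), the keeper leans back at (430,380), and the isolator is at (645,380). The handle points left (-y) and the hasp points up (-x). The side view agrees. Next I move in.

Request:
drive_tool(
  targets=[0,20,38,0,6,0,40,75,0,12,0,60,112,0,18,0,80,150,0,24,0,80,180,0,30],
)

```text
time_s: 2.37
eef_pos: [268.0, -440.3, 242.7]
tool_rot: [0.001, 0.917, 0.399, 0.002]
contact_force: [0.8, 0.9, 0.9]
grip_width: 85.6
```

```bash
cat > w.py <<'E'
from h import *
import sys
H=dict(spring1_grip=34,spring1_hook=0,spring1_eye=3,hole1=29,post1=16,keeper_bar=40,keeper_hinge=22,handle_grip=67,handle_hole=42,hasp_hole=38,isolator_axis=67,tile=0)
name=sys.argv[1]; c=cams.capture("wrist"); cv2.imwrite(f"pics/{name}.png",c["color"])
np.savez(f"pics/{name}.npz",**{k:np.array(c[k]) for k in("K","rvec","tvec")})
print("cam",np.round(ray(c,(280,210))[0]),"tcp",np.round(observe()["eef_pos"],1))
for q in sys.argv[2:]:
    print(q,[(np.round(r["at"],1).tolist(),round(r["score"],2),np.round(atz(c,r["at"],H[q])[:2],1).tolist()) for r in cams.landmark_of(q,c)[:5]])
E
python3 w.py w1 spring1_grip spring1_hook spring1_eye
```

```text
cam [ 317. -388.  374.] tcp [ 266.5 -432.5  242.1]
spring1_grip [([239.8, 6.5], 0.82, [354.7, -289.5])]
spring1_hook [([309.3, 61.2], 0.95, [376.6, -368.2])]
spring1_eye []
```

View pics/w1.png

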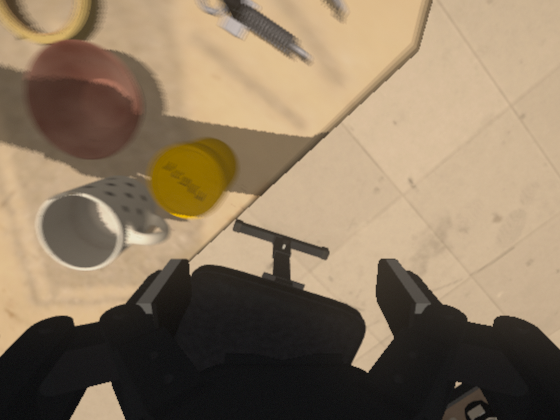

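The wrist view shows one spring at (255,25) with its hook at (309,61), which agrees with the scene estimate. Moving on over the springs.

Request:
drive_tool(
  targets=[0,30,25,10,6,0,60,50,20,12,0,85,75,30,18,0,105,95,40,22,0,105,95,40,22],
)

```text
time_s: 2.98
eef_pos: [374.7, -345.3, 284.8]
tool_rot: [0.002, 0.824, 0.566, 0.003]
contact_force: [0.0, 0.5, -0.4]
grip_width: 85.3
```

```bash
python3 w.py w2 spring1_grip spring1_hook spring1_eye hole1 post1 keeper_bar handle_grip isolator_axis hasp_hole handle_hole tile
```

```text
cam [ 400. -279.  416.] tcp [ 371.5 -348.   283.7]
spring1_grip [([248.3, 137.4], 0.59, [354.9, -290.0]), ([289.8, 185.0], 0.18, [380.4, -361.8])]
spring1_hook [([288.9, 182.8], 0.78, [378.6, -365.9])]
spring1_eye [([234.9, 114.7], 0.59, [346.4, -259.1])]
hole1 []
post1 []
keeper_bar []
handle_grip []
isolator_axis []
hasp_hole []
handle_hole []
tile [([398.8, 35.9], 0.87, [564.1, -246.4])]
```

View pics/w2.png

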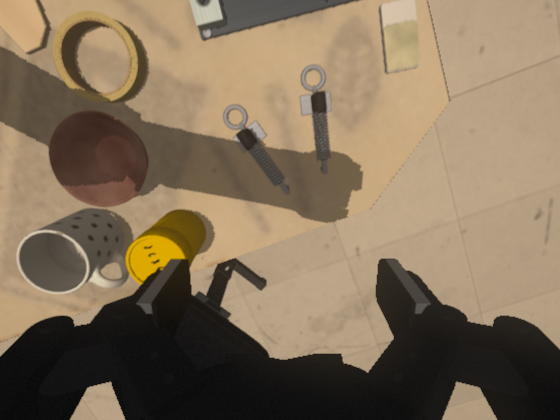

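Both springs show clearly. Spring A has its eye at (235,115) and hook at (289,183). Spring B has its eye at (313,77) and hook at (325,168). The tile is at (399,36).

Request:
drive_tool(
  targets=[0,15,35,0,6,0,30,75,0,12,0,40,115,0,18,0,50,150,0,21,0,50,170,0,21],
)

```text
time_s: 4.0
eef_pos: [420.2, -173.5, 282.8]
tool_rot: [0.0, 0.708, 0.706, 0.002]
contact_force: [0.0, 0.1, 0.1]
grip_width: 85.2
```

```bash
python3 w.py w3 hole1 post1 keeper_bar keeper_hinge handle_grip isolator_axis hasp_hole handle_hole tile; python3 -c "
from h import *
c=dict(np.load('pics/w2.npz'))
print(atz(c,(313,77),3),atz(c,(325,168),0),atz(c,(319,100),50))"
```

```text
cam [ 421. -103.  414.] tcp [ 419.4 -170.4  282.9]
hole1 [([239.7, 104.8], 0.95, [371.3, -92.4]), ([242.8, 62.4], 0.94, [376.7, -47.0]), ([239.1, 141.8], 0.77, [368.8, -134.7])]
post1 [([356.6, 122.1], 0.82, [511.6, -112.6]), ([346.0, 156.8], 0.8, [500.9, -154.8]), ([363.4, 83.8], 0.69, [516.9, -68.8])]
keeper_bar [([413.5, 129.2], 0.62, [572.4, -120.1])]
keeper_hinge [([388.1, 127.2], 0.64, [548.7, -118.5])]
handle_grip []
isolator_axis [([355.5, 120.1], 0.73, [498.7, -109.2])]
hasp_hole []
handle_hole [([364.1, 39.4], 0.69, [508.3, -26.7])]
tile [([384.1, 220.3], 0.61, [561.7, -244.9])]
[ 452.94448281 -252.78150592    3.        ] [ 430.49223819 -364.50950704    0.        ] [ 445.22422386 -280.37927611   50.        ]
```

View pics/w3.png

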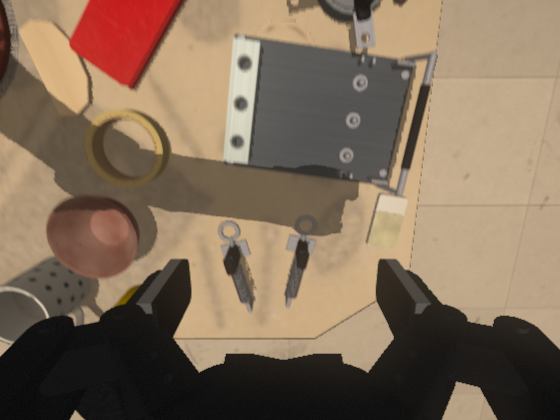

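The carrier is clear: holes at (245,63), (240,104) and (237,141), posts at (360,83), (353,120) and (346,156). The isolator is only partly in view at the top.

Request:
drive_tool(
  targets=[0,20,40,0,0,0,35,80,0,0,0,40,100,0,0,0,40,100,0,0],
)

```text
time_s: 4.83
eef_pos: [459.9, -72.2, 282.8]
tool_rot: [-0.001, 0.707, 0.707, 0.002]
contact_force: [-0.4, 0.5, 0.3]
grip_width: 85.3
```

```bash
python3 w.py w4 hole1 post1 keeper_bar keeper_hinge handle_grip isolator_axis hasp_hole handle_hole; cat > fit.py <<'E'
from h import *
from scipy.optimize import least_squares
# carrier: hole_i = c + (i-1)*44*yhat ; post = hole+138*xhat, from network xy on wrist views
Hl=np.array([[376.7,-47],[371.3,-92.4],[368.8,-134.7]]);Po=np.array([[516.9,-68.8],[511.6,-112.6],[500.9,-154.8]])
def mod(p):
    x=np.array([np.cos(p[2]),np.sin(p[2])]);y=np.array([-x[1],x[0]])
    H=np.array([p[:2]+44*k*y for k in(1,0,-1)]);return H,H+138*x
f=lambda p:np.concatenate([(a-b).ravel() for a,b in zip(mod(p),(Hl,Po))])
r=least_squares(f,[371,-92,0]);print(r.x,np.degrees(r.x[2]),np.round(f(r.x),1));print(*mod(r.x))
E
python3 fit.py
```

```text
cam [461.  -2. 415.] tcp [459.  -75.8 282.5]
hole1 [([213.7, 189.6], 0.97, [374.2, -91.9]), ([214.4, 156.6], 0.92, [377.7, -50.7]), ([209.2, 222.5], 0.72, [365.7, -135.4])]
post1 [([327.5, 167.3], 0.84, [517.7, -66.2]), ([315.3, 231.0], 0.77, [504.5, -152.4]), ([318.7, 199.7], 0.61, [507.8, -108.8]), ([368.8, 218.7], 0.59, [575.4, -135.2])]
keeper_bar [([369.3, 216.9], 0.75, [568.9, -124.8])]
keeper_hinge [([351.4, 206.2], 0.84, [549.8, -116.0]), ([277.1, 291.8], 0.55, [452.5, -241.2])]
handle_grip [([320.7, 105.5], 0.71, [500.8, 7.4])]
isolator_axis [([318.1, 74.2], 0.76, [497.2, 37.9]), ([278.7, 292.0], 0.41, [455.4, -214.0])]
hasp_hole [([254.3, 90.5], 0.65, [429.1, 24.3])]
handle_hole [([323.2, 139.6], 0.96, [507.8, -29.7])]
[ 3.72774612e+02 -9.16296965e+01 -1.46713741e-01] -8.406078170667032 [ 2.5 -1.1  1.5  0.8 -2.5 -0.5 -1.2  0.5 -2.3  0.8  2.  -0.5]
[[ 379.20688289  -48.10239594]
 [ 372.77461204  -91.62969648]
 [ 366.34234119 -135.15699701]] [[ 515.72432547  -68.27633633]
 [ 509.29205462 -111.80363686]
 [ 502.85978378 -155.33093739]]
```

View pics/w4.png

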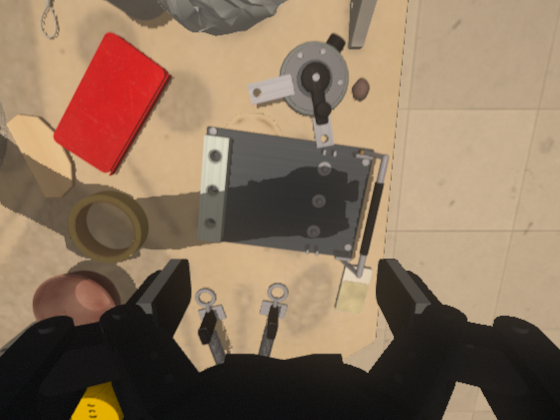

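The isolator hub is at (316,76), the handle runs down to its tongue hole at (323,140), and the hasp plate is at left with its hole at about (255,91). I fit the isolator, carrier and springs together over several views.

```bash
cat > iso.py <<'E'
from h import *
from scipy.optimize import least_squares
w=dict(np.load('pics/w4.npz')); s=cams.capture("scene"); d=cams.capture("side")
Z=dict(isolator_axis=67,handle_grip=67,handle_hole=42,hasp_hole=38); R=dict(isolator_axis=0,handle_grip=34,handle_hole=66,hasp_hole=66)
obs=[]
W=dict(isolator_axis=(318.1,74.2),handle_grip=(320.7,105.5),handle_hole=(323.2,139.6),hasp_hole=(254.3,90.5))
for q in Z:
    obs.append((q,w,W[q],'w'))
    for n,c in(('s',s),('d',d)):
        for r in cams.landmark_of(q,c)[:2]:
            if np.linalg.norm(atz(c,r["at"],Z[q])[:2]-[480,10])<90: obs.append((q,c,r["at"],n))
def pt(q,p):
    a=p[3] if q=="hasp_hole" else p[2]
    return [p[0]+R[q]*np.cos(a),p[1]+R[q]*np.sin(a),Z[q]]
f=lambda p:np.concatenate([proj(c,pt(q,p))[0]-uv for q,c,uv,n in obs])
r=least_squares(f,[495,37,-1.37,-2.97],loss='soft_l1')
print(r.x,np.degrees(r.x[2:]),pt("handle_grip",r.x),pt("handle_hole",r.x),pt("hasp_hole",r.x))
for (q,c,uv,n),e in zip(obs,f(r.x).reshape(-1,2)):print(q,n,np.round(uv),np.round(e,1))
E
python3 iso.py
cat > car.py <<'E'
from h import *
from scipy.optimize import least_squares
w3=dict(np.load('pics/w3.npz'));w4=dict(np.load('pics/w4.npz'))
obs=[(w3,[(242.8,62.4),(239.7,104.8),(239.1,141.8),(363.4,83.8),(356.6,122.1),(346,156.8)]),(w4,[(214.4,156.6),(213.7,189.6),(209.2,222.5),(327.5,167.3),(318.7,199.7),(315.3,231)])]
s=cams.capture("scene");obs.append((s,[(345.6,208.9),(328.4,201.7),(311.1,194.3),(320.1,261),(302.1,253),(284.5,244.5)]))
def mod(p):
    x=np.array([np.cos(p[2]),np.sin(p[2]),0]);y=np.array([-x[1],x[0],0])
    H=np.array([np.r_[p[:2],29]+44*k*y for k in(1,0,-1)]);return np.vstack([H,H+138*x-[0,0,13]])
f=lambda p:np.concatenate([(proj(c,mod(p))-uv).ravel() for c,uv in obs])
r=least_squares(f,[372,-92,-.147],loss='soft_l1');print(r.x,np.degrees(r.x[2]));print(np.round(mod(r.x),1));print(np.round(f(r.x).reshape(3,6,2),1).tolist())
E
python3 car.py
```

```text
[494.14169704  38.21807756  -1.38905098  -2.92494101] [ -79.58675887 -167.58677542] [np.float64(500.287076175503), np.float64(4.7780668625537), 67] [np.float64(506.0709624206776), np.float64(-26.694884379789002), 42] [np.float64(429.6845995847315), np.float64(24.03066808148397), 38]
isolator_axis w [318.  74.] [-3.  -0.3]
isolator_axis s [373. 255.] [1.6 1.1]
isolator_axis d [244. 185.] [ 1.1 -2.6]
handle_grip w [321. 106.] [-0.6  2.6]
handle_grip s [361. 252.] [-3.3  1.5]
handle_grip d [252. 189.] [ 3.4 -3.2]
handle_hole w [323. 140.] [-1.4 -2.6]
handle_hole s [341. 255.] [0.  1.7]
handle_hole d [264. 198.] [1.1 1.3]
hasp_hole w [254.  90.] [0.6 0.3]
hasp_hole s [370. 235.] [ 1.6 -0.5]
[ 3.72850169e+02 -9.15937855e+01 -1.36312375e-01] -7.810123798924724
[[ 378.8  -48.    29. ]
 [ 372.9  -91.6   29. ]
 [ 366.9 -135.2   29. ]
 [ 515.5  -66.8   16. ]
 [ 509.6 -110.3   16. ]
 [ 503.6 -153.9   16. ]]
[[[2.0, 0.9], [1.3, -0.7], [-1.6, 0.4], [-1.0, -1.9], [-1.5, -1.9], [2.2, -0.7]], [[0.8, -2.2], [-1.1, -0.2], [0.9, -0.2], [-1.7, 0.4], [1.3, 1.1], [-0.7, 1.0]], [[-0.7, 0.3], [-0.9, 0.2], [-0.7, 0.5], [0.1, -0.8], [-0.2, -1.1], [-0.4, -0.7]]]
```

```bash
python3 -c "
from h import *
o=observe();print(o['eef_pos'],o['tool_rot'],o['time_s'])"
```

```text
[458.27707242 -78.57179286 282.30060625] [-3.37946727e-05  7.10926612e-01  7.03266202e-01  9.54901261e-06] 5.8333
```

Request:
drive_tool(
  targets=[0,15,35,0,0.6,0,35,70,0,0.6,0,42,83,-30,0.6,0,42,83,-70,0.6,0,42,83,-110,0.6],
)

```text
time_s: 6.25
eef_pos: [501.9, 6.3, 172.0]
tool_rot: [0.001, 0.706, 0.708, 0.002]
contact_force: [-0.2, -0.6, -0.7]
grip_width: 85.2
```

Request:
drive_tool(
  targets=[0,0,0,-40,0,0,0,0,-75,0,0,0,0,-95,0,0,0,0,-105.5,0,0,0,0,-105.5,0],
)

```text
time_s: 6.67
eef_pos: [499.1, 4.4, 64.9]
tool_rot: [-0.001, 0.707, 0.707, -0.002]
contact_force: [0.3, 0.1, 0.3]
grip_width: 85.5
```

Request:
drive_tool(
  targets=[1,0,0,0,0,1,0,0,0,0,1,0,0,0,0,1,0,0,0,0,1,0,0,0,0],
  squeeze=40,
)

```text
time_s: 7.08
eef_pos: [500.9, 4.3, 67.8]
tool_rot: [0.001, 0.707, 0.707, 0.001]
contact_force: [0.3, 0.2, -0.5]
grip_width: 25.6
```

```bash
python3 -c "
from h import *
o=observe();print(o['eef_pos'],o['grip_width'],o['contact_force'],o['moment'],o['time_s'])
c=cams.capture('wrist');cv2.imwrite('pics/w5.png',c['color'])"
```

```text
[500.90029838   4.29879642  67.83268893] 25.628149259573433 [ 0.32739608  0.247746   -0.52733765] [ 0.0558516  -0.01687019 -0.00436853] 7.0833
```

View pics/w5.png

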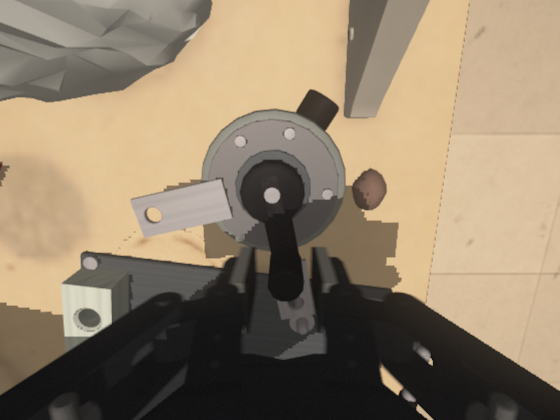

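The knob at (285,280) sits midway between the closing fingers. The hasp hole is at (153,214) and the hub centre at (272,195).

Request:
drive_tool(
  targets=[1,0,0,0,0,1,0,0,0,0,1,0,0,0,0],
)

```text
time_s: 7.38
eef_pos: [501.2, 4.1, 67.7]
tool_rot: [0.001, 0.707, 0.707, 0.001]
contact_force: [0.1, -1.2, 6.1]
grip_width: 14.6
```

```bash
python3 -c "
from h import *
o=observe();print(o['eef_pos'],o['grip_width'],o['contact_force'],o['time_s'])
c=cams.capture('wrist')
np.savez('pics/w6.npz',**{k:np.array(c[k]) for k in('K','rvec','tvec')});cv2.imwrite('pics/w6.png',c['color'])
for q,z in(('hasp_hole',38),('isolator_axis',67),('handle_grip',67)):
  print(q,[(r['at'],r['score'],atz(c,r['at'],z)) for r in cams.landmark_of(q,c)[:2]])
for z in (60,67,75):print(atz(c,(272,195),z))
print(atz(c,(153,214),38),proj(c,[494.1,38.2,67]))
"
```

```text
[501.23736233   4.14620945  67.69636884] 14.565942060506616 [ 0.14507189 -1.15707626  6.09796604] 7.3833
hasp_hole [([149.6, 214.0], 0.91, array([430.48956325,  23.51387924,  38.        ]))]
isolator_axis [([270.3, 203.6], 0.9, array([496.43656255,  37.47547541,  67.        ]))]
handle_grip [([281.4, 269.5], 0.92, array([501.16544735,   5.6347001 ,  67.        ]))]
[496.98050953  39.5365606   60.        ]
[497.22267859  41.34017419  67.        ]
[497.49944322  43.40144686  75.        ]
[432.31033255  23.50926282  38.        ] [[264.90575627 202.01160551]]
```

Request:
drive_tool(
  targets=[1,-5,0,0,0,1,-10.3,-0.2,0,0,1,-15.3,1,0,0,1,-20.1,2.7,0,0,1,-24.5,5.3,0,0],
  squeeze=60,
)

```text
time_s: 8.0
eef_pos: [484.6, 2.3, 67.9]
tool_rot: [0.008, 0.711, 0.703, 0.003]
contact_force: [11.9, -16.1, -3.1]
grip_width: 13.7
```

Request:
drive_tool(
  targets=[1,-4.2,3.1,0,0,1,-7.8,7.0,0,0,1,-10.6,11.1,0,0,1,-12.9,15.8,0,0,1,-12.9,15.8,0,0],
)

```text
time_s: 8.42
eef_pos: [465.6, 21.0, 67.8]
tool_rot: [0.004, 0.709, 0.705, -0.0]
contact_force: [3.5, -7.7, 4.9]
grip_width: 13.7
```

```bash
cat > hc.py <<'E'
from h import *
import sys
o=observe();print(o['eef_pos'],o['grip_width'],o['contact_force'],o['time_s'])
c=cams.capture('wrist');cv2.imwrite('pics/'+sys.argv[1]+'.png',c['color'])
np.savez('pics/'+sys.argv[1]+'.npz',**{k:np.array(c[k]) for k in('K','rvec','tvec')})
for q,z in(('hasp_hole',38),('handle_hole',42),('isolator_axis',67),('handle_grip',67)):
  print(q,[(np.round(r['at'],1).tolist(),round(r['score'],2),np.round(atz(c,r['at'],z),1)) for r in cams.landmark_of(q,c)[:2]])
E
python3 hc.py w7
```

```text
[465.55017044  21.03334124  67.75830737] 13.675394237100132 [ 3.54196935 -7.70082856  4.90445172] 8.4167
hasp_hole [([218.2, 242.2], 0.71, array([430.7,  24.1,  38. ]))]
handle_hole [([233.6, 277.6], 0.6, array([438.7,   4.4,  42. ]))]
isolator_axis [([349.7, 238.5], 0.94, array([496.4,  37.7,  67. ]))]
handle_grip [([281.2, 267.0], 0.55, array([465.4,  23.8,  67. ]))]
```

View pics/w7.png

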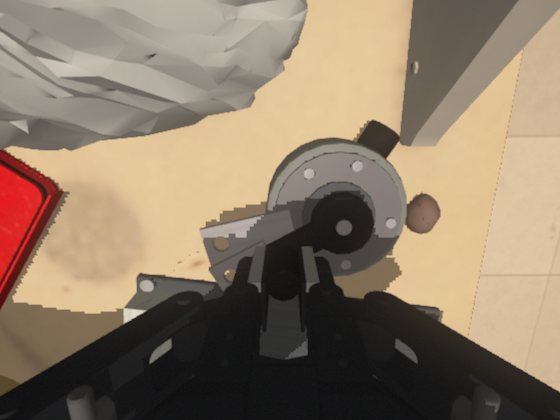

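The handle turned with the grip. The tongue hole at (233,275) is still about 17° short of the hasp hole at (220,243).

Request:
drive_tool(
  targets=[1,-1.6,3.6,0,0,1,-2.8,7.5,0,0,1,-2.8,9,0,0,1,-2.8,9,0,0,1,-2.8,9,0,0],
)

```text
time_s: 9.08
eef_pos: [463.3, 27.5, 67.7]
tool_rot: [0.005, 0.711, 0.703, -0.001]
contact_force: [5.5, -12.8, 5.1]
grip_width: 13.9
```

```bash
python3 hc.py w8
```

```text
[463.26885533  27.47178857  67.72661023] 13.945270901731844 [  5.5168601  -12.84722528   5.0832664 ] 9.0833
hasp_hole [([222.7, 255.6], 0.79, array([430.3,  22.4,  38. ]))]
handle_hole [([227.6, 267.0], 0.63, array([433.4,  17.4,  42. ]))]
isolator_axis [([353.5, 250.3], 0.91, array([496.2,  38.2,  67. ]))]
handle_grip [([280.5, 272.8], 0.9, array([462.8,  27.2,  67. ]))]
```

Request:
drive_tool(
  targets=[1,-0.4,1.5,0,0,1,-0.5,3.2,0,0,1,-0.5,3.2,0,0,1,-0.5,3.2,0,0],
)

```text
time_s: 9.67
eef_pos: [463.0, 28.0, 67.7]
tool_rot: [0.006, 0.712, 0.702, -0.003]
contact_force: [6.3, -17.5, 6.0]
grip_width: 13.7
```

```bash
python3 hc.py w9; python3 -c "
import cv2
a=cv2.imread('pics/w9.png')[200:330,160:360];cv2.imwrite('pics/w9c.png',cv2.resize(a,(800,520),interpolation=cv2.INTER_CUBIC))"
```

```text
[463.04647503  28.03767604  67.72036709] 13.687502098440792 [  6.29643284 -17.49318164   6.02301094] 9.6667
hasp_hole [([223.1, 254.7], 0.56, array([430.4,  23.6,  38. ])), ([281.7, 269.6], 0.32, array([462.9,  13.7,  38. ]))]
handle_hole [([229.0, 268.5], 0.84, array([433.9,  17.1,  42. ]))]
isolator_axis [([354.4, 250.8], 0.92, array([496.5,  38.5,  67. ]))]
handle_grip [([283.6, 268.6], 0.76, array([464.1,  30. ,  67. ]))]
```

View pics/w9c.png

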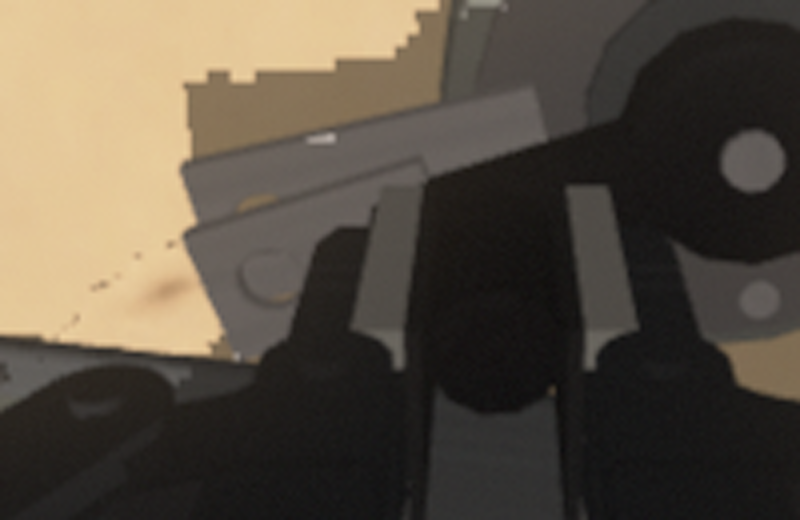

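The tongue is still short: its hole is at crop (270,275) and the hasp hole at (258,203). The hard grip resists the knob rolling, so I ease the squeeze and turn the tool along with the handle.

Request:
drive_tool(
  targets=[1,3,-6,0,0,1,3,-6,0,-2,1,3,-6,0,-4,1,3,-6,0,-6,1,3,-6,0,-6],
  squeeze=22,
)

```text
time_s: 10.33
eef_pos: [462.7, 29.4, 67.7]
tool_rot: [0.001, 0.745, 0.668, -0.001]
contact_force: [-0.8, -4.5, 9.8]
grip_width: 14.0
```

```bash
python3 hc.py w10
```

```text
[462.6676744   29.43582402  67.69428061] 13.959497432675514 [-0.80205051 -4.49329234  9.7750457 ] 10.3333
hasp_hole [([229.1, 261.8], 0.69, array([432.3,  23.7,  38. ]))]
handle_hole [([227.2, 269.4], 0.78, array([431.5,  21.2,  42. ])), ([166.7, 362.2], 0.34, array([384.8, -36.8,  42. ]))]
isolator_axis [([354.3, 248.0], 0.59, array([497. ,  38.2,  67. ]))]
handle_grip [([283.1, 270.9], 0.87, array([463.5,  30.2,  67. ])), ([225.2, 262.7], 0.25, array([437.5,  37.3,  67. ]))]
```

Request:
drive_tool(
  targets=[1,-0.2,1,0,-2,1,-0.2,1.2,0,-3,1,-0.2,1.2,0,-3],
)

```text
time_s: 10.83
eef_pos: [462.2, 31.1, 67.7]
tool_rot: [0.001, 0.761, 0.648, -0.001]
contact_force: [-1.1, -3.5, 9.7]
grip_width: 13.9
```

```bash
python3 hc.py w11; python3 -c "
import cv2
a=cv2.imread('pics/w11.png')[200:330,160:360];cv2.imwrite('pics/w11c.png',cv2.resize(a,(800,520),interpolation=cv2.INTER_CUBIC))"
```

```text
[462.24400919  31.07320679  67.68603891] 13.898703836067565 [-1.06119688 -3.52155401  9.70336122] 10.8333
hasp_hole [([228.3, 267.1], 0.88, array([430.5,  23.8,  38. ]))]
handle_hole [([230.5, 271.1], 0.93, array([432.3,  23.1,  42. ]))]
isolator_axis [([352.0, 246.1], 0.96, array([496.1,  39.2,  67. ]))]
handle_grip [([283.3, 271.2], 0.71, array([463.3,  31.7,  67. ]))]
```

View pics/w11c.png

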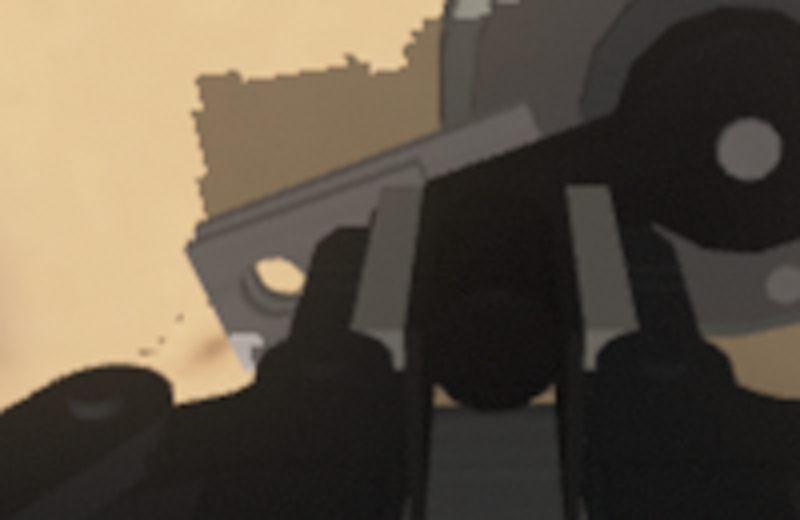

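Nearly aligned: light now shows through both holes at crop (280,275), with a residual of about 1 mm. One last nudge, then release.

Request:
drive_tool(
  targets=[1,-0.1,0.6,0,-1,1,-0.1,0.6,0,-1,0.6,-0.1,0.6,0,-1,0.6,-0.1,0.6,0,-1,0.6,-0.1,0.6,0,-1],
)

```text
time_s: 11.5
eef_pos: [462.0, 33.8, 66.6]
tool_rot: [-0.0, 0.766, 0.643, -0.0]
contact_force: [0.1, -0.5, -1.0]
grip_width: 34.1
```

Request:
drive_tool(
  targets=[0.6,0,0,0,0,0.6,0,0,10,0,0.6,0,-4,40,0,0.4,0,-25,65,3,0.2,0,-40,65,10],
)

```text
time_s: 11.92
eef_pos: [464.9, -6.2, 135.4]
tool_rot: [0.003, 0.705, 0.709, 0.003]
contact_force: [1.3, -0.5, -0.1]
grip_width: 57.6
```

```bash
python3 hc.py w12; python3 -c "
import cv2
a=cv2.imread('pics/w12.png')[100:300,120:420];cv2.imwrite('pics/w12c.png',cv2.resize(a,(800,533),interpolation=cv2.INTER_CUBIC))"
```

```text
[464.878411    -6.22976559 135.38598851] 57.623467669187384 [ 1.31213472 -0.51517638 -0.05696085] 11.9167
hasp_hole [([234.6, 172.7], 0.55, array([430.7,  22.8,  38. ]))]
handle_hole [([236.2, 168.3], 0.56, array([432.6,  26.7,  42. ]))]
isolator_axis [([332.5, 157.3], 0.61, array([497.2,  38.2,  67. ]))]
handle_grip [([281.2, 166.2], 0.92, array([464.8,  32.4,  67. ]))]
```

View pics/w12c.png

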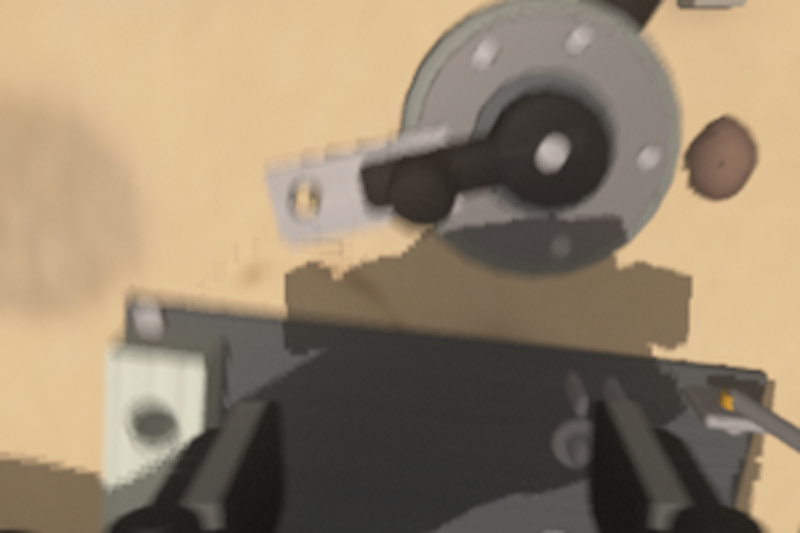

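The tongue lies over the hasp with light through the hole at crop (305,200), though the picture is motion-blurred. I check from straight overhead and at rest, using numbers.

Request:
drive_tool(
  targets=[0,-31,-35,0,0,0,-31,-38,0,0,0,-31,-38,0,0,0,-31,-38,0,0,0,-31,-38,0,0],
)

```text
time_s: 12.58
eef_pos: [432.1, -42.9, 131.7]
tool_rot: [-0.0, 0.707, 0.708, 0.001]
contact_force: [0.7, 0.8, 0.1]
grip_width: 85.2
```

```bash
python3 hc.py w13; cat > ho.py <<'E'
from h import *
c=dict(np.load('pics/w13.npz'));im=cv2.imread('pics/w13.png')
u,v=proj(c,[431,24.5,42])[0].astype(int);print(u,v,ray(c,(280,210))[0], 'px/mm',np.linalg.norm(proj(c,[431,24,42])-proj(c,[441,24,42]))/10)
b=im[v-25:v+26,u-25:u+26].astype(int);sat=b[...,2]-b[...,0]
for r in sat[::2]:print(' '.join('%3d'%x for x in r[::2]))
E
python3 ho.py
```

```text
[432.05453072 -42.92260856 131.68158099] 85.19467634288227 [0.73795355 0.84286225 0.10239315] 12.5833
hasp_hole [([280.4, 118.8], 0.57, array([431. ,  24.5,  38. ]))]
handle_hole [([278.8, 119.8], 0.7, array([429.9,  24. ,  42. ])), ([418.6, 286.6], 0.48, array([ 540. , -103.2,   42. ]))]
isolator_axis [([390.0, 93.2], 0.68, array([495.5,  39.5,  67. ]))]
handle_grip [([331.5, 104.2], 0.88, array([461.5,  33.3,  67. ])), ([280.1, 119.6], 0.32, array([431. ,  24.5,  67. ]))]
280 118 [432.67726895  28.08267705 263.15206808] px/mm 1.477933557676372
 75  75  75  74  73  74  72  74  74  73  75  73  73  73  73  75  75  75  75  74  73  73  72  73  74  73
 75  75  75  75  74  74  75  74  74  74  74  73  72  73  73  75  74  75  74  73  73  73  73  73  75  75
 75  75  74  75  74  75  75  74  74  73  73  73  72  73  73  75  75  74  74  74  72  72  71  70  59  46
 76  75  75  75  74  75  75  75  75  73  74  73  73  73  73  76  75  74  72  60  50  36  31  20  20  20
 75  76  74  76  74  75  74  73  74  73  73  73  74  72  60  51  41  32  20  20  19  20  21  20  20  20
 74  74  74  74  75  74  75 
[... 1455 characters left out ...]
  76  20  21  21  21  21  22  21  22  21  20  20  19  17  17  15  20  19  21
 75  76  76  75  76  75  76  76  35  21  20  21  20  19  19  19  20  20  21  20  21  20  23  36  53  62
 75  77  75  75  75  75  74  76  48  22  21  20  18  19  19  19  20  22  25  44  58  65  68  75  75  73
 75  78  76  75  75  74  75  75  76  25  21  20  21  21  26  30  39  45  47  76  75  75  75  75  74  73
 76  75  75  75  75  76  75  75  76  44  39  46  39  48  75  75  76  75  74  75  76  76  75  75  75  73
 75  75  75  75  75  75  75  75  74  75  75  75  74  75  75  76  75  75  75  74  75  74  73  74  74  73
 74  75  75  75  75  76  75  75  75  75  75  75  74  75  74  75  75  75  74  75  75  75  73  75  75  73
```

```bash
python3 -c "
import cv2
a=cv2.imread('pics/w13.png')[85:155,245:345];a=cv2.convertScaleAbs(a,alpha=1.5);cv2.imwrite('pics/w13c.png',cv2.resize(a,(800,560),interpolation=cv2.INTER_CUBIC))"
```

```text
(no output)
```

View pics/w13c.png

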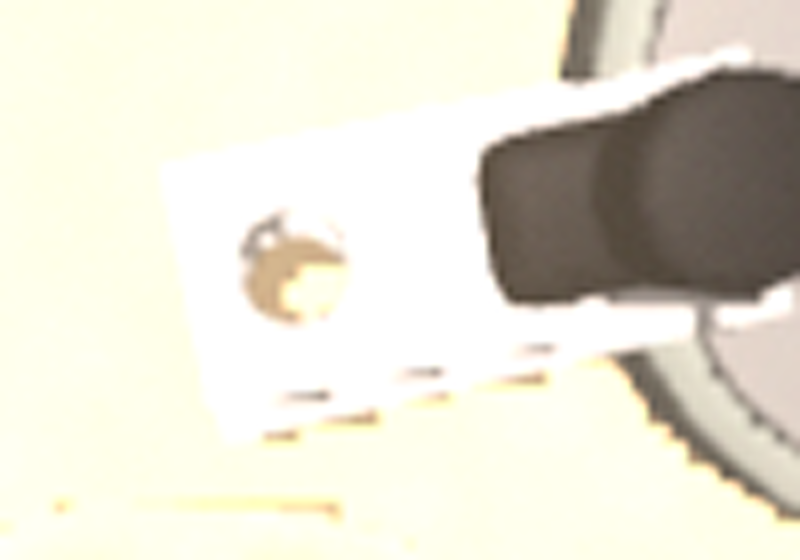

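From overhead the tongue is about 2 mm past the hasp hole: the hasp's rim is visible along its lower edge, and the see-through part sits low in the hole. I re-grip and bring it back about 1.2 mm at the knob.

```bash
python3 -c "
from h import *
for i in range(2): cams.capture('side')
o=observe();print(o['eef_pos'],o['tool_rot'],o['time_s'])"
```

```text
[431.47543812 -44.08900664 131.77277656] [-5.87236180e-05  7.07020500e-01  7.07193040e-01  1.17637801e-04] 12.9333
```

Request:
drive_tool(
  targets=[0.3,10,35,0,0,0.5,25,65,0,0,0.6,31.2,76,0,0,0.6,31.2,76,-35,-2,0.6,31.2,76,-50,-4],
)

```text
time_s: 13.35
eef_pos: [462.6, 32.7, 80.3]
tool_rot: [-0.0, 0.731, 0.682, 0.0]
contact_force: [-1.1, -0.5, -0.4]
grip_width: 34.0
```

Request:
drive_tool(
  targets=[0.6,0,0,-15,0,0.6,0,0,-15,0,1,0,0,-15,0,1,0,0,-15,0,1,0,0,-15,0],
  squeeze=25,
)

```text
time_s: 13.77
eef_pos: [462.2, 31.5, 67.2]
tool_rot: [-0.0, 0.732, 0.682, 0.0]
contact_force: [-1.0, 1.7, -5.1]
grip_width: 15.0
```

Request:
drive_tool(
  targets=[1,0,0,0,0,1,0,0,0,0],
)

```text
time_s: 13.93
eef_pos: [462.2, 31.5, 67.2]
tool_rot: [-0.0, 0.732, 0.682, 0.0]
contact_force: [-1.9, 1.1, -2.8]
grip_width: 14.8
```

Request:
drive_tool(
  targets=[1,0,-1.2,0,2,1,0.2,-2.2,0,3,1,0.2,-2.2,0,3,1,0.2,-2.2,0,3],
)

```text
time_s: 14.27
eef_pos: [462.7, 29.7, 67.2]
tool_rot: [-0.0, 0.713, 0.701, 0.0]
contact_force: [-2.2, 2.5, 0.7]
grip_width: 14.9
```

Request:
drive_tool(
  targets=[0.6,0,0,0,0,0.6,0,0,0,0,0.6,0,0,0,0,0.6,0,0,25,0,0.5,0,0,60,0],
)

```text
time_s: 14.68
eef_pos: [461.0, 28.7, 125.5]
tool_rot: [-0.002, 0.713, 0.701, -0.003]
contact_force: [1.0, 0.5, -0.0]
grip_width: 42.3
```

Request:
drive_tool(
  targets=[0,-20,-35,4.5,0,0,-31,-70,4.5,0,0,-31,-74,4.5,0,0,-31,-74,4.5,0,0,-31,-74,4.5,0],
)

```text
time_s: 15.1
eef_pos: [432.3, -44.8, 131.5]
tool_rot: [0.0, 0.714, 0.7, 0.001]
contact_force: [0.8, 0.5, 0.7]
grip_width: 85.2
```

```bash
python3 -c "
from h import *
for i in range(3): cams.capture('side')"
python3 hc.py w14;  sed -i "s/w13/w14/g" ho.py; python3 ho.py | head -1; python3 -c "
import cv2,numpy as np
a=cv2.imread('pics/w14.png')[85:155,245:345];a=cv2.resize(a,(640,448),interpolation=cv2.INTER_CUBIC)
cv2.imwrite('pics/w14c.png',a)"
```

```text
[432.31833857 -43.18171516 131.27439647] 85.14967935522846 [-0.35864097  0.86467064  0.79879423] 15.25
hasp_hole [([278.8, 121.1], 0.63, array([431.2,  22.8,  38. ]))]
handle_hole [([282.7, 125.4], 0.83, array([433.8,  20. ,  42. ]))]
isolator_axis [([277.2, 119.1], 0.74, array([430.6,  24.6,  67. ])), ([387.2, 95.4], 0.62, array([495.5,  37. ,  67. ]))]
handle_grip [([332.4, 108.4], 0.72, array([463.5,  30.2,  67. ])), ([420.7, 286.9], 0.49, array([528.6, -90.2,  67. ]))]
278 118 [434.12160941  27.86640545 262.74352706] px/mm 1.4813397199744
```

View pics/w14c.png

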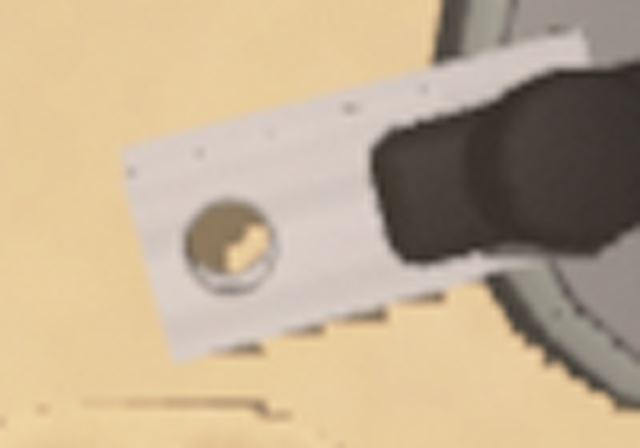

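Now it is about 1.5 mm short: the hasp's crescent shows at the bottom of the hole and a sliver along the top edge. The knob followed the TCP exactly, so I re-grip and move +0.8 mm.

Request:
drive_tool(
  targets=[0.3,15,35,0,0,0.5,25,65,0,0,0.6,31,75,-10,0,0.6,31,75,-45,0,0.6,31,75,-60,0],
)

```text
time_s: 15.92
eef_pos: [462.4, 31.9, 69.4]
tool_rot: [-0.001, 0.712, 0.702, -0.0]
contact_force: [-0.1, -0.7, -0.4]
grip_width: 34.1
```

Request:
drive_tool(
  targets=[0.6,0,0,-4.5,0,0.6,0,0,-4.5,0,1,0,0,-4.5,0,1,0,0,-4.5,0,1,0,0,-4.5,0],
)

```text
time_s: 16.33
eef_pos: [462.7, 30.3, 67.7]
tool_rot: [0.0, 0.714, 0.701, 0.0]
contact_force: [-2.6, 1.1, 0.6]
grip_width: 14.9
```

Request:
drive_tool(
  targets=[1,0,0,0,0,1,0,0,0,0],
)

```text
time_s: 16.5
eef_pos: [462.7, 30.3, 67.6]
tool_rot: [0.0, 0.713, 0.701, 0.0]
contact_force: [-2.2, 0.4, 4.0]
grip_width: 14.9
```

Request:
drive_tool(
  targets=[1,-0.1,0.8,0,-1,1,-0.1,1.0,0,-1.5,1,-0.1,1.0,0,-1.5],
)

```text
time_s: 16.75
eef_pos: [462.6, 30.9, 67.6]
tool_rot: [0.001, 0.723, 0.691, -0.0]
contact_force: [-1.9, -1.1, 6.9]
grip_width: 15.1
```

Request:
drive_tool(
  targets=[1,0,0.3,0,-0.5,1,0,0.3,0,-0.5],
)

```text
time_s: 16.92
eef_pos: [462.5, 31.2, 67.6]
tool_rot: [0.0, 0.726, 0.688, -0.0]
contact_force: [-2.5, -0.2, 5.7]
grip_width: 15.1
```

Request:
drive_tool(
  targets=[0.6,0,0,0,0,0.6,0,0,0,0,0.6,0,0,0,0,0.6,0,0,25,0,0.5,0,0,60,0],
)

```text
time_s: 17.33
eef_pos: [460.8, 31.3, 125.3]
tool_rot: [-0.002, 0.725, 0.688, -0.003]
contact_force: [0.7, -1.0, 0.3]
grip_width: 42.5
```

Request:
drive_tool(
  targets=[0,-20,-35,4.5,2,0,-31,-70,4.5,2,0,-31,-74,4.5,2,0,-31,-74,4.5,2,0,-31,-74,4.5,2],
)

```text
time_s: 17.75
eef_pos: [432.1, -42.3, 131.3]
tool_rot: [0.0, 0.714, 0.7, 0.001]
contact_force: [0.9, 0.9, -0.4]
grip_width: 85.5
```

```bash
python3 -c "
from h import *
for i in range(3): cams.capture('side')"
python3 hc.py w15;  python3 -c "
import cv2,numpy as np
a=cv2.imread('pics/w15.png');
b=cv2.resize(a[85:155,245:345],(600,420),interpolation=cv2.INTER_CUBIC)
cv2.imwrite('pics/w15c.png',b)"
```

```text
[432.18500827 -40.76906656 131.21497331] 85.16223177964719 [-0.53909582  0.05908342  0.32442274] 17.9
hasp_hole [([277.3, 121.8], 0.59, array([430. ,  24.8,  38. ]))]
handle_hole [([279.0, 125.8], 0.65, array([431.2,  22.2,  42. ]))]
isolator_axis [([387.2, 97.3], 0.81, array([495.4,  38.3,  67. ]))]
handle_grip [([330.9, 110.4], 0.8, array([462.5,  31.5,  67. ]))]
```

View pics/w15c.png

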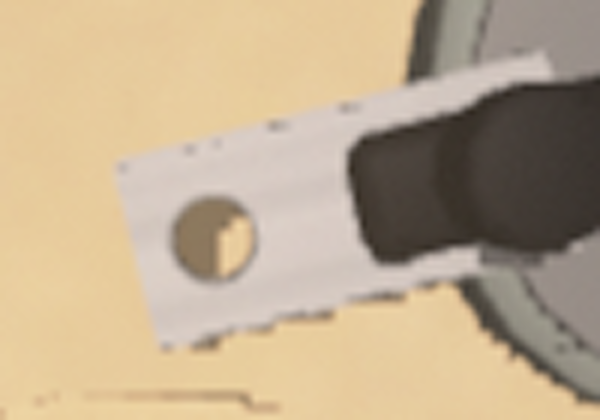

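The padlock holes coincide now: a full round see-through at crop (215,238). Next, the springs: I move over them and re-measure.

Request:
drive_tool(
  targets=[0,0,-20,35,0,0,-5,-50,60,0,0,-10,-85,80,0,0,-15,-120,90,0,0,-20,-160,90,0],
)

```text
time_s: 18.57
eef_pos: [413.1, -203.1, 224.0]
tool_rot: [0.003, 0.712, 0.702, 0.001]
contact_force: [1.8, -0.0, 0.0]
grip_width: 85.2
```

Request:
drive_tool(
  targets=[0,0,-40,0,0,0,0,-80,0,0,0,0,-105,0,0,0,0,-115,0,0,0,0,-115,0,0],
)

```text
time_s: 18.98
eef_pos: [410.9, -319.9, 220.7]
tool_rot: [-0.0, 0.715, 0.699, -0.0]
contact_force: [0.8, 0.2, 0.6]
grip_width: 85.7
```

```bash
cat > sp.py <<'E'
from h import *
import sys
from scipy.optimize import least_squares
for i in range(2): cams.capture('side')
c=cams.capture('wrist');cv2.imwrite('pics/'+sys.argv[1]+'.png',c['color'])
o=observe();print(o['eef_pos'],o['tool_rot'],o['time_s'])
Z=dict(grip=34,hook=0,eye=3);X=dict(grip=0,hook=-82,eye=30)
obs=[]
for k in Z:
    for i in '123':
        for r in cams.landmark_of(f'spring{i}_{k}',c)[:4]:
            if r['score']>.3: 
                obs.append((k,np.array(r['at'])));print(k,i,np.round(r['at'],1),round(r['score'],2),np.round(atz(c,r['at'],Z[k])[:2],1))
def pt(k,p):return [p[0]+X[k]*np.cos(p[2]),p[1]+X[k]*np.sin(p[2]),Z[k]]
for nm,g in(('A',[355,-288,1.86]),('B',[447,-282,1.37])):
    ob=[(k,uv) for k,uv in obs if np.linalg.norm(proj(c,pt(k,g))[0]-uv)<35]
    if len(ob)<2:print(nm,'few');continue
    r=least_squares(lambda p:np.concatenate([proj(c,pt(k,p))[0]-uv for k,uv in ob]),g,loss='soft_l1')
    print(nm,np.round(r.x[:2],1),round(float(np.degrees(r.x[2])),1),np.round(r.fun,1),[np.round(proj(c,pt(k,r.x))[0]).astype(int).tolist() for k in Z])
E
python3 sp.py w16
```

```text
[ 412.10515971 -314.65239711  221.24671498] [-7.67119822e-04  7.12076038e-01  7.02101698e-01  5.76949832e-04] 19.1333
grip 1 [225.5 161.9] 0.97 [ 354.7 -290.2]
grip 3 [312.7 154.4] 0.81 [ 442.8 -284.2]
hook 1 [252.6 219.8] 0.55 [ 375.7 -364. ]
eye 1 [220. 128.] 0.6 [ 345.5 -258.1]
eye 3 [320.7 123.5] 0.85 [ 453.9 -255.2]
A [ 354.  -287.3] 105.6 [-0.9 -2.9  0.4  1.8  0.4  0.3] [[225, 159], [253, 222], [220, 128]]
B [ 442.9 -283.7] 69.0 [ 0.2 -0.5 -0.2  0.5] [[313, 154], [285, 216], [321, 124]]
```

Request:
drive_tool(
  targets=[0.4,20,20,-35,-6,0.4,34,33,-70,-11,0.4,34,33,-90,-11,0.4,34,33,-90,-11,0.4,34,33,-90,-11],
)

```text
time_s: 20.0
eef_pos: [445.0, -284.3, 130.7]
tool_rot: [-0.001, 0.777, 0.629, -0.001]
contact_force: [0.0, -0.9, 1.6]
grip_width: 51.8
```

Request:
drive_tool(
  targets=[0.4,0,0,0,0,0.4,0,0,0,0,0.4,0,0,0,0],
)

```text
time_s: 20.25
eef_pos: [446.0, -285.7, 132.9]
tool_rot: [0.002, 0.778, 0.629, 0.0]
contact_force: [0.5, 0.3, -0.3]
grip_width: 51.1
```

```bash
python3 sp.py w17; python3 - <<'E'
from h import *
c=cams.capture('wrist')
for q in('spring2_grip','spring3_grip'):
    for r in cams.trace(q,c)[:3]: print(q,round(r['score'],2),r['at'],r['mask'].sum())
E
```

```text
[ 445.70493761 -285.04964707  132.23656447] [8.58028145e-04 7.77549304e-01 6.28821362e-01 1.97117231e-04] 20.4
grip 1 [165.5 239. ] 0.73 [ 351.8 -289. ]
grip 3 [278.8 208.5] 0.7 [ 443.9 -283.3]
hook 1 [227.5 294.4] 0.63 [ 375.4 -366.5]
hook 1 [413.5 123.9] 0.5 [ 563.4 -246.4]
hook 3 [278.7 161.2] 0.58 [ 450.1 -252.9]
hook 3 [413.4 121.2] 0.35 [ 563.6 -244.3]
eye 1 [159.1 197.4] 0.6 [ 343.7 -261.2]
eye 3 [281.4 162.6] 0.7 [ 452.2 -254.1]
eye 3 [411.3 123.5] 0.69 [ 560.6 -245.4]
eye 3 [228.9 293.5] 0.6 [ 377.9 -364.1]
A [ 352.  -289.1] 106.6 [ 0.2  0.1  0.3  1.1 -0.6 -0.9] [[166, 239], [228, 295], [158, 197]]
B [ 444.  -283.2] 74.2 [ 0.  -0.2 -0.   0.2] [[279, 208], [274, 281], [281, 163]]
spring3_grip 0.58 [280.0, 210.3] 3739
spring3_grip 0.44 [249.1, 35.5] 23386
```

View pics/w17.png

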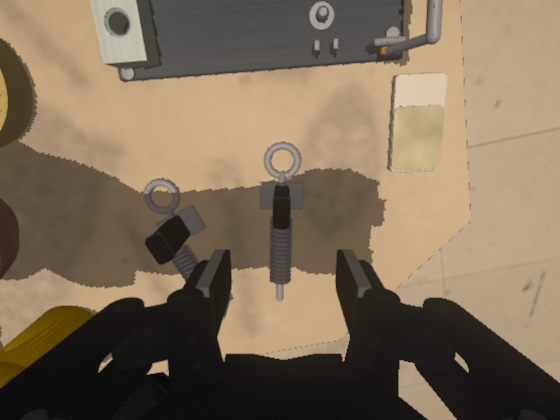

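Spring B stands nearly upright in the picture with its eye at (283,160) and hook at (280,298), centred between the fingers. Spring A is to its left and the tile is at (417,122). I go down and grasp.

Request:
drive_tool(
  targets=[0.4,0.3,2,-30,-1,0.4,0.3,2,-60,-1,0.4,0.3,2,-85,-1,0.4,0.3,2,-99,-1,0.4,0.3,2,-99,-1],
)

```text
time_s: 21.42
eef_pos: [443.9, -281.3, 29.4]
tool_rot: [-0.003, 0.783, 0.623, -0.001]
contact_force: [1.3, 0.3, -0.5]
grip_width: 51.4
```

Request:
drive_tool(
  targets=[1,0,0,0,0,1,0,0,0,0,1,0,0,0,0,1,0,0,0,0,1,0,0,0,0],
  squeeze=50,
)

```text
time_s: 21.83
eef_pos: [446.8, -282.9, 33.6]
tool_rot: [0.001, 0.783, 0.622, 0.001]
contact_force: [1.2, -0.8, 4.6]
grip_width: 11.4
```

```bash
python3 hc.py w18 | head -1; python3 - <<'E'
from h import *
c=cams.capture('wrist')
for i in '23':
  for k,z in(('eye',3),('grip',34)):
    print(i,k,[(np.round(r['at'],1).tolist(),round(r['score'],2),np.round(atz(c,r['at'],z),1)) for r in cams.landmark_of(f'spring{i}_{k}',c)[:2]])
E
```

```text
[ 446.81253777 -282.89751847   33.64752394] 11.367524236464893 [ 1.15236726 -0.78783545  4.63292226] 21.8333
2 eye []
2 grip []
3 eye []
3 grip [([281.9, 272.6], 0.97, array([ 447.2, -282.3,   34. ]))]
```

Grasp is good: width 11.4 mm, and the block centre is within 1 mm of the TCP. I lift it and turn it toward row 3.

Request:
drive_tool(
  targets=[1,0,0,12,0,1,0,0,40,0,1,0,0,70,-7,1,0,15,75,-14,1,0,35,75,-21],
)

```text
time_s: 22.75
eef_pos: [447.0, -250.0, 109.7]
tool_rot: [0.003, 0.886, 0.464, 0.002]
contact_force: [-0.5, 0.7, -2.0]
grip_width: 11.5
```

Request:
drive_tool(
  targets=[1,0,20,0,-7,1,0,40,0,-14,1,0,60,0,-21,1,0,80,0,-28,1,0,95,0,-35],
)

```text
time_s: 23.17
eef_pos: [445.5, -150.3, 107.4]
tool_rot: [-0.001, 0.984, 0.18, -0.0]
contact_force: [0.2, 0.8, -1.0]
grip_width: 11.5
```

Request:
drive_tool(
  targets=[1,0.5,4,-20,-7,1,1,6.6,-25,-14,1,1.3,6.6,-25,-21,1,1.3,6.6,-25,-28,1,1.3,6.6,-25,-28.7],
)

```text
time_s: 23.58
eef_pos: [447.0, -145.3, 82.2]
tool_rot: [-0.0, 0.998, -0.068, -0.0]
contact_force: [-0.0, 0.0, -1.4]
grip_width: 10.9
```

Request:
drive_tool(
  targets=[1,0,0,0,0,1,0,0,0,0,1,0,0,0,0,1,0,0,0,0,1,0,0,0,0],
)

```text
time_s: 24.0
eef_pos: [447.1, -146.0, 82.4]
tool_rot: [-0.0, 0.998, -0.067, 0.0]
contact_force: [-0.1, -0.7, -1.3]
grip_width: 11.1
```

```bash
cat > ck.py <<'E'
from h import *
import sys
o=observe();q=o['tool_rot'];print(np.round(o['eef_pos'],1),'yaw',np.degrees(2*np.arctan2(q[2],q[1])),'w',o['grip_width'],np.round(o['contact_force'],1),o['time_s'])
for nm in('wrist','scene','side'):
  c=cams.capture(nm);cv2.imwrite(f'pics/{sys.argv[1]}_{nm}.png',c['color']);np.savez(f'pics/{sys.argv[1]}_{nm}.npz',**{k:np.array(c[k]) for k in('K','rvec','tvec')})
  for k,z in(('post1',16),('hole1',29),('spring3_hook',float(sys.argv[2])),('spring3_eye',float(sys.argv[2])+3)):
    print(nm,k,[(np.round(r['at'],1).tolist(),round(r['score'],2),np.round(atz(c,r['at'],z)[:2],1).tolist()) for r in cams.landmark_of(k,c)[:4]])
E
python3 ck.py k1 50
```

```text
[ 447.1 -146.    82.4] yaw -7.703471202798152 w 11.098594066405644 [-0.1 -0.7 -1.3] 24.0
wrist post1 [([214.5, 139.2], 0.97, [509.6, -112.4]), ([142.5, 139.2], 0.87, [515.6, -68.5]), ([282.5, 141.7], 0.69, [502.4, -153.6])]
wrist hole1 [([157.6, 343.2], 0.85, [377.8, -48.3])]
wrist spring3_hook []
wrist spring3_eye [([279.7, 191.9], 0.87, [480.1, -149.2])]
scene post1 [([303.1, 253.4], 0.69, [512.2, -106.8]), ([282.9, 242.9], 0.57, [502.3, -157.2])]
scene hole1 [([344.1, 209.7], 0.73, [380.8, -49.4]), ([328.6, 202.9], 0.72, [374.6, -88.4]), ([314.7, 193.8], 0.56, [360.7, -126.5])]
scene spring3_hook [([267.8, 181.4], 0.64, [377.6, -238.1])]
scene spring3_eye [([291.6, 226.8], 0.65, [476.9, -146.2]), ([304.9, 251.0], 0.65, [523.1, -101.3])]
side post1 [([288.8, 223.7], 0.8, [498.0, -120.7]), ([301.9, 227.9], 0.6, [506.5, -153.6])]
side hole1 [([221.7, 224.5], 0.98, [364.5, -63.6]), ([238.2, 237.5], 0.94, [358.0, -134.2]), ([230.9, 227.5], 0.86, [371.7, -87.2]), ([233.7, 188.9], 0.49, [504.1, 103.8])]
side spring3_hook [([244.9, 225.5], 0.58, [374.2, -133.8])]
side spring3_eye [([291.4, 214.2], 0.79, [479.2, -149.6]), ([289.6, 225.3], 0.58, [440.7, -189.4])]
```

Request:
drive_tool(
  targets=[1,0,0,-10,0,1,0,0,-18,0,1,0,0,-24,0,1,0,0,-29,0,1,0,0,-29,0],
)

```text
time_s: 25.17
eef_pos: [446.4, -145.6, 52.2]
tool_rot: [-0.0, 0.998, -0.067, -0.001]
contact_force: [-0.6, -0.1, -1.3]
grip_width: 11.0
```

```bash
python3 ck.py k2 20 | grep -v post; python3 -c "
import cv2,numpy as np
a=cv2.imread('pics/k2_side.png')[190:270,200:330];b=cv2.imread('pics/k2_scene.png')[170:280,250:400]
a=cv2.resize(a,(780,480),interpolation=cv2.INTER_CUBIC)
cv2.imwrite('pics/k2c.png',a)"
```

```text
[ 446.4 -145.6   52.2] yaw -7.722610057621712 w 11.041745307744954 [-0.6 -0.1 -1.3] 25.1667
wrist hole1 []
wrist spring3_hook [([192.7, 55.5], 0.7, [550.1, -117.1])]
wrist spring3_eye [([281.3, 192.0], 0.95, [479.2, -149.6])]
scene hole1 [([342.6, 205.7], 0.83, [371.3, -55.4]), ([332.1, 203.3], 0.72, [372.9, -80.3]), ([314.3, 195.9], 0.67, [366.7, -125.6])]
scene spring3_hook []
scene spring3_eye [([292.0, 229.7], 0.63, [467.5, -147.6]), ([265.6, 179.5], 0.29, [355.8, -252.7])]
side hole1 [([239.3, 239.4], 0.9, [355.1, -142.3]), ([219.3, 223.2], 0.89, [363.9, -55.2]), ([233.0, 228.2], 0.71, [373.3, -92.5])]
side spring3_hook [([240.1, 240.0], 0.4, [364.9, -130.3])]
side spring3_eye [([292.7, 228.3], 0.7, [479.4, -154.9]), ([276.7, 212.9], 0.46, [503.8, -71.3])]
```

No contact force, so the leg is in the hole. Now I stretch it to the post.

Request:
drive_tool(
  targets=[1,5,-0.8,2,0,1,12,-1.9,2,0,1,19,-3,2,0,1,24.8,-4,2,0,1,24.8,-4,2,0],
)

```text
time_s: 26.33
eef_pos: [471.5, -149.4, 54.7]
tool_rot: [-0.0, 0.998, -0.067, -0.002]
contact_force: [-5.2, 1.4, -1.3]
grip_width: 11.5
```

Request:
drive_tool(
  targets=[1,0,0,0,0,1,0,0,0,0,1,0,0,0,0],
)

```text
time_s: 26.58
eef_pos: [470.0, -149.3, 54.7]
tool_rot: [-0.001, 0.998, -0.067, -0.002]
contact_force: [-4.6, 1.8, -1.8]
grip_width: 11.2
```

```bash
python3 ck.py k3 20.5 ; python3 -c "
import cv2,numpy as np
a=cv2.imread('pics/k3_wrist.png')[80:330,180:400]
b=cv2.imread('pics/k3_side.png')[190:270,200:330]
cv2.imwrite('pics/k3c.png',np.hstack([cv2.resize(a,(440,500)),cv2.resize(b,(360,222)).__class__ and np.vstack([cv2.resize(b,(360,222),interpolation=cv2.INTER_CUBIC),np.zeros((278,360,3),np.uint8)])]))"
```

```text
[ 470.  -149.3   54.7] yaw -7.739103037219361 w 11.223072750913044 [-4.6  1.8 -1.8] 26.5833
wrist post1 [([205.8, 184.4], 0.68, [510.3, -112.3]), ([283.9, 186.5], 0.68, [503.3, -154.8]), ([128.4, 186.0], 0.56, [515.2, -69.8])]
wrist hole1 []
wrist spring3_hook []
wrist spring3_eye []
scene post1 [([322.5, 260.7], 0.8, [515.0, -61.7]), ([283.6, 241.5], 0.55, [498.5, -156.9])]
scene hole1 [([315.3, 193.2], 0.72, [358.5, -125.6]), ([327.7, 202.5], 0.71, [374.2, -90.6])]
scene spring3_hook []
scene spring3_eye [([287.4, 241.2], 0.54, [498.7, -148.0]), ([319.4, 259.1], 0.46, [517.1, -68.7])]
side post1 [([302.6, 230.5], 0.71, [499.1, -164.2]), ([276.1, 212.2], 0.67, [515.7, -54.4]), ([289.9, 222.0], 0.65, [505.7, -115.2])]
side hole1 [([232.2, 230.9], 0.85, [365.0, -102.3]), ([237.7, 236.2], 0.73, [360.4, -128.8]), ([221.6, 223.8], 0.69, [366.2, -60.5]), ([271.2, 278.0], 0.62, [318.0, -289.5])]
side spring3_hook [([246.5, 183.4], 0.58, [569.0, 140.4]), ([243.3, 239.4], 0.57, [370.9, -132.7])]
side spring3_eye [([300.1, 225.6], 0.69, [500.0, -154.7])]
```

```bash
cat > ring.py <<'E'
from h import *
import sys
def rings(png,npz,xy,z):
    im=cv2.imread(png);c=dict(np.load(npz))
    u,v=proj(c,[*xy,z])[0].astype(int);print('pred',u,v)
    g=cv2.cvtColor(im,cv2.COLOR_BGR2GRAY);k=3
    s=cv2.resize(g[v-45:v+45,u-45:u+45],None,fx=k,fy=k,interpolation=cv2.INTER_CUBIC)
    for lo,hi,n in((29,37,'outer'),(14,22,'hole'),(7,11,'post')):
        h=cv2.HoughCircles(s,cv2.HOUGH_GRADIENT,1,20,param1=100,param2=18,minRadius=lo*k,maxRadius=hi*k)
        if h is not None:
            for x,y,r in h[0][:3]:
                uv=(x/k+u-45,y/k+v-45);print(n,np.round(uv,1),round(r/k,1),'atz',np.round(atz(c,uv,z)[:2],1),np.round(atz(c,uv,16)[:2],1),np.round(atz(c,uv,7)[:2],1))
rings(sys.argv[1]+'.png',sys.argv[1]+'.npz',(float(sys.argv[2]),float(sys.argv[3])),float(sys.argv[4]))
E
python3 ring.py pics/k3_wrist 501 -153.5 24
```

```text
pred 282 194
hole [285.5 183.5] 14.9 atz [ 506.6 -156.1] [ 504.9 -155.9] [ 502.9 -155.7]
```

```bash
python3 - <<'E'
from h import *
g=cv2.cvtColor(cv2.imread('pics/k3_wrist.png'),cv2.COLOR_BGR2GRAY)
print('cols',list(range(240,328,3)))
for r in range(146,240,3): print(r,' '.join('%3d'%g[r,x] for x in range(240,328,3)))
E
```

```text
cols [240, 243, 246, 249, 252, 255, 258, 261, 264, 267, 270, 273, 276, 279, 282, 285, 288, 291, 294, 297, 300, 303, 306, 309, 312, 315, 318, 321, 324, 327]
146 111  67  67  68  69  69  67  65  66  66  68  66  67  67  68  68  68  67  66  67  67  68  66  68  69  69  69  69  68  70
149  69  67  66  68  69  69  66  66  66  66  66  67  66  67  68  69  67  68  66  66  67  67  66  69  69  67  68  69  70  69
152  69  65  66  68  68  69  67  66  65  65  68  66  67  66  67  66  67  68  67  67  66  69  67  68  67  66  67  69  70  69
155  68  67  66  68  69  69  66  66  66  65  67  66  67  66  67  68  66  66  66  68  67  68  66  68  68  67  68  69  69  69
158  69  67  66  67  68  69  65  66  66  67  67  67  67  66  68  68  66  67  65  67  69  66  67  68  68  67  67  68  68  68
161  68  68  65  67  68  69  67  66  65  64  67  67  68  66  67  68  67  68  66  66  67  68  66  68  68  67  68  71  68  70
164  69  67  67  68  70  70  67  66  65  65  67  67  71  85  89  85  77  68  66  66  67  67  66  68  67  66  67  68  68  69
167  69  67  67  67  68  70  67  67  66  65  87 104 108 109 112 111 108 107 
[... 2323 characters left out ...]
  81  82  83 102 110 107  89  84  84  83  85  84  85  84  84  82  66  68  67  70
227  65  65  63 101 110 111 112 111 111 113 112 113 112 104 111 107  98 113 114 115 113 115 114 115 114 113  63  68  67  69
230  65  65  66 102 115 116 115 116 115 115 116 108  54 104 110 106  81  77 117 116 117 117 117 117 118 114  68  69  67  69
233  63  65  64  97 114 115 114 114 115 115 115  35  26  51  87  77  28  29 104 117 116 116 116 117 116 115  68  68  68  71
236  64  65  63  90 113 112 113 112 113 114 113  27  27  27  29  28  28  29  77 115 115 115 115 114 114 113  68  69  68  71
239  65  66  64  88 110 111 111 111 111 110 110  28  29  27  26  29  28  28  53 111 111 111 111 112 112 111  68  68  67  69
```

```bash
python3 - <<'E'
from h import *
c=dict(np.load('pics/k3_wrist.npz'))
print(atz(c,(283,191),24),atz(c,(285,185.5),16),atz(c,(283,186),6))
E
```

```text
[ 502.8038195  -154.22172541   24.        ] [ 503.78108911 -155.46186424   16.        ] [ 501.3587087 -154.0084924    6.       ]
```

Eye and post agree to within 1.6 mm. Lowering.

Request:
drive_tool(
  targets=[1,0.5,-0.8,-4,0,1,0.5,-0.8,-8,0,1,0.5,-0.8,-12,0,1,0.5,-0.8,-15,0,1,0.5,-0.8,-16,0],
)

```text
time_s: 27.75
eef_pos: [470.1, -150.3, 39.9]
tool_rot: [-0.001, 0.998, -0.068, -0.002]
contact_force: [-10.6, 1.6, 17.9]
grip_width: 11.0
```

Request:
drive_tool(
  targets=[1,0,0,0,0,1,0,0,0,0,1,0,0,0,0],
)

```text
time_s: 28.0
eef_pos: [470.2, -150.3, 40.0]
tool_rot: [-0.0, 0.998, -0.068, -0.002]
contact_force: [-8.6, 2.1, 10.2]
grip_width: 11.4
```

Request:
drive_tool(
  targets=[0.68,0,0,0.5,0,0.68,0,0,0.5,0,0.68,0,0,0.5,0,0.68,0,0,10,0,0.68,0,0,40,0],
)

```text
time_s: 28.42
eef_pos: [471.3, -150.0, 77.3]
tool_rot: [-0.001, 0.998, -0.067, -0.003]
contact_force: [-0.6, 0.1, -0.2]
grip_width: 27.2
```

Request:
drive_tool(
  targets=[0.68,-5,0,35,0,0.5,-15,0,60,0,0.4,-15,0,60,0,0.4,-15,0,60,0,0.4,-15,0,60,0],
)

```text
time_s: 28.83
eef_pos: [458.0, -150.5, 139.5]
tool_rot: [0.0, 0.998, -0.067, 0.001]
contact_force: [0.0, 0.1, -0.8]
grip_width: 51.4
```

```bash
python3 ck.py k4 6 | grep -v hole1; cat > asc.py <<'E'
from h import *
import sys
n,x,y,z=sys.argv[1],*map(float,sys.argv[2:5]);R=int(sys.argv[5]);st=int(sys.argv[6])
c=dict(np.load(n+'.npz'));g=cv2.cvtColor(cv2.imread(n+'.png'),cv2.COLOR_BGR2GRAY)
u,v=proj(c,[x,y,z])[0].astype(int);print('cols',max(0,u-R),'..step',st)
for r in range(max(0,v-R),v+R,st): print(r,' '.join('%3d'%g[r,k] for k in range(max(0,u-R),min(560,u+R),st)))
E
python3 asc.py pics/k4_wrist 500 -153 10 30 2
```

```text
[ 458.  -150.5  139.5] yaw -7.706699565358826 w 51.43852056885905 [ 0.   0.1 -0.8] 28.8333
wrist post1 [([226.5, 147.8], 0.84, [509.9, -112.5]), ([171.4, 149.8], 0.7, [514.3, -68.5]), ([280.8, 146.2], 0.63, [505.3, -155.7])]
wrist spring3_hook [([278.2, 287.2], 0.74, [374.0, -135.0])]
wrist spring3_eye [([281.8, 155.8], 0.87, [496.7, -155.3])]
scene post1 [([281.7, 241.3], 0.91, [499.4, -161.1]), ([303.1, 254.6], 0.65, [514.9, -106.0]), ([320.1, 258.7], 0.55, [512.1, -67.9])]
scene spring3_hook [([268.8, 180.7], 0.6, [345.1, -248.7]), ([290.5, 262.7], 0.5, [538.0, -127.2])]
scene spring3_eye [([284.3, 243.3], 0.94, [498.9, -155.1])]
side post1 [([279.3, 213.5], 0.83, [516.8, -64.6]), ([300.2, 231.3], 0.61, [492.4, -164.1]), ([284.6, 273.0], 0.57, [359.6, -273.8]), ([286.8, 225.0], 0.56, [490.1, -123.3])]
side spring3_hook [([267.8, 278.9], 0.74, [334.9, -258.8]), ([241.6, 248.0], 0.53, [363.2, -137.7]), ([222.2, 221.9], 0.44, [399.0, -9.0])]
side spring3_eye [([299.6, 233.5], 0.6, [494.3, -160.5])]
cols 248 ..step 2
122 109 108 107 109 110 113  97  62  63  62  62  64  62  64  63  63 
[... 2951 characters left out ...]
  59  69  87  97 100  97 100  99 100 102  95  86  70  62  61  63  62  62  61  65
172  65  61  61  60  61  61  62  61  60  61  59  61  59  71  82  92 100  98  87  83  70  61  62  63  63  63  62  62  62  63
174  60  61  61  60  60  62  62  60  60  60  60  60  60  61  60  92 101  99  82  61  60  62  62  62  62  63  63  63  63  64
176  62  61  61  61  60  61  76  79  79  79  79  79  79  79  79  92 100  98  85  80  80  81  80  79  79  81  81  74  62  62
178  60  59  59  60  59  70 102 105 104 106 105 105 105 106  98  94 100  99  87 101 105 105 106 105 107 106 106 103  63  63
180  59  60  60  60  60  69 106 109 109 108 108 108 108  96  29  41  56  54  39  34  98 108 108 109 108 110 109 105  63  64
```

Spring B is fitted: the ring at (282,154) surrounds the post at (281,149), pulled the expected 4 mm toward the hole. Now spring A.

Request:
drive_tool(
  targets=[0.4,-10,-15,0,7,0.4,-20,-30,0,14,0.4,-30,-45,0,21,0.4,-40,-60,0,28,0.4,-50,-75,0,35],
)

```text
time_s: 30.0
eef_pos: [407.0, -226.3, 139.4]
tool_rot: [0.0, 0.971, 0.239, 0.0]
contact_force: [0.6, 0.3, -0.7]
grip_width: 51.2
```

Request:
drive_tool(
  targets=[0.4,-10,-15,0,7,0.4,-20,-30,0,14,0.4,-30,-40,0,21,0.4,-40,-50,0,28,0.4,-50,-60,0,35],
)

```text
time_s: 30.42
eef_pos: [356.9, -286.3, 139.4]
tool_rot: [0.0, 0.854, 0.519, -0.0]
contact_force: [0.5, -0.7, 0.0]
grip_width: 50.8
```

Request:
drive_tool(
  targets=[0.4,-4,-2,0,7,0.4,-4,-3,0,14,0.4,-4,-3,0,21,0.4,-4,-3,0,28,0.4,-4,-3,-5,35],
)

```text
time_s: 30.83
eef_pos: [353.8, -289.2, 134.9]
tool_rot: [0.001, 0.659, 0.752, -0.0]
contact_force: [-0.3, -0.1, -0.0]
grip_width: 50.9
```

Request:
drive_tool(
  targets=[0.4,0,0,0,7,0.4,0,0,0,9,0.4,0,0,0,9,0.4,0,0,0,9,0.4,0,0,0,9],
)

```text
time_s: 31.25
eef_pos: [353.5, -288.7, 134.4]
tool_rot: [0.0, 0.6, 0.8, -0.0]
contact_force: [-0.1, 0.4, -0.5]
grip_width: 51.2
```

```bash
python3 sp.py w20; python3 - <<'E'
from h import *
o=observe();q=o['tool_rot'];print(np.round(o['eef_pos'],1),'yaw',np.degrees(2*np.arctan2(q[2],q[1])))
E
```

```text
[ 353.54384592 -288.58468392  134.36822604] [ 6.87503101e-05  5.99992272e-01  8.00005786e-01 -1.07287679e-04] 31.4
grip 1 [283.8 210.1] 0.94 [ 354.7 -289. ]
grip 3 [509.4  68. ] 0.85 [ 473.5 -149.4]
hook 3 [366.5  13.9] 0.97 [ 374.1 -135.1]
eye 1 [283.9 163.6] 0.97 [ 346.1 -259.1]
eye 3 [510.6  88.5] 0.61 [ 500. -153.]
A [ 354.5 -288.5] 106.0 [ 0.  -0.6 -0.   0.7] [[284, 209], [283, 282], [284, 164]]
B few
[ 353.4 -288.6  134.3] yaw 106.27429936932876
```

Request:
drive_tool(
  targets=[0.4,1,0,-30,0,0.4,1,0,-60,0,0.4,1,0,-85,0,0.4,1,0,-101,0,0.4,1,0,-101,0],
)

```text
time_s: 32.27
eef_pos: [353.0, -287.4, 30.7]
tool_rot: [-0.003, 0.6, 0.8, -0.0]
contact_force: [-0.3, -0.7, 1.0]
grip_width: 51.3
```

Request:
drive_tool(
  targets=[1,0,0,0,0,1,0,0,0,0,1,0,0,0,0,1,0,0,0,0,1,0,0,0,0],
)

```text
time_s: 32.68
eef_pos: [355.1, -289.2, 34.5]
tool_rot: [0.001, 0.6, 0.8, -0.0]
contact_force: [-0.4, -0.5, 5.4]
grip_width: 11.5
```

```bash
python3 ck.py k5 0 | head -1; python3 - <<'E'
from h import *
c=cams.capture('wrist')
for k,z in(('eye',3),('grip',34)):
    print(k,[(np.round(r['at'],1).tolist(),round(r['score'],2),np.round(atz(c,r['at'],z),1)) for r in cams.landmark_of(f'spring1_{k}',c)[:2]])
E
```

```text
[ 355.1 -289.2   34.5] yaw 106.25931816961415 w 11.527428558981326 [-0.4 -0.5  5.4] 32.6833
eye [([281.4, 192.9], 0.62, array([ 346.3, -260.3,    3. ]))]
grip []
```

Request:
drive_tool(
  targets=[1,0,0,12,0,1,0,0,45,0,1,0,0,80,-7,1,5,15,85,-14,1,12,35,85,-21],
)

```text
time_s: 34.0
eef_pos: [367.1, -256.2, 120.7]
tool_rot: [0.003, 0.74, 0.673, 0.0]
contact_force: [-0.2, 0.5, -0.6]
grip_width: 11.2
```

Request:
drive_tool(
  targets=[1,10,20,0,-7,1,20,40,0,-14,1,30,60,0,-21,1,40,80,0,-28,1,50,100,0,-35],
)

```text
time_s: 34.42
eef_pos: [416.6, -152.5, 118.5]
tool_rot: [-0.0, 0.907, 0.422, 0.0]
contact_force: [-0.0, 0.4, -1.0]
grip_width: 11.5
```

Request:
drive_tool(
  targets=[1,10,20,0,-7,1,20,40,0,-14,1,30,60,0,-21,1,38,80,0,-28,1,42.3,94.3,0,-35],
)

```text
time_s: 34.83
eef_pos: [459.8, -56.8, 118.5]
tool_rot: [-0.001, 0.991, 0.131, 0.001]
contact_force: [0.2, 0.5, -1.2]
grip_width: 11.2
```

Request:
drive_tool(
  targets=[1,0,0,-15,-7,1,0,0,-30,-14,1,0,0,-36,-21,1,0,0,-36,-23.5,1,0,0,-36,-23.5],
)

```text
time_s: 35.25
eef_pos: [458.3, -58.9, 81.9]
tool_rot: [-0.0, 0.997, -0.072, -0.001]
contact_force: [-0.5, -0.7, -2.4]
grip_width: 11.1
```

Request:
drive_tool(
  targets=[1,0,0,0,0,1,0,0,0,0,1,0,0,0,0,1,0,0,0,0],
)

```text
time_s: 35.58
eef_pos: [458.9, -59.4, 82.6]
tool_rot: [-0.0, 0.997, -0.072, 0.0]
contact_force: [0.1, 0.2, -0.6]
grip_width: 11.0
```

```bash
sed -i 's/spring3/spring1/g' ck.py; python3 ck.py k6 49; python3 asc.py pics/k6_wrist 490 -63 52 3 6 | head -1
```

```text
[458.9 -59.4  82.6] yaw -8.208908553559045 w 10.984229478267451 [ 0.1  0.2 -0.6] 35.5833
wrist post1 [([426.5, 135.7], 0.98, [505.0, -155.6]), ([418.3, 148.2], 0.64, [498.1, -150.5]), ([283.6, 138.5], 0.63, [516.0, -68.5]), ([353.1, 138.1], 0.57, [510.1, -110.9])]
wrist hole1 []
wrist spring1_hook []
wrist spring1_eye [([281.8, 192.7], 0.97, [491.0, -63.9]), ([355.2, 139.0], 0.45, [513.2, -104.5])]
scene post1 [([320.3, 260.5], 0.97, [516.1, -66.3]), ([282.0, 243.2], 0.71, [503.7, -158.9]), ([304.8, 248.1], 0.67, [498.6, -107.2]), ([314.7, 195.6], 0.28, [356.9, -126.6])]
scene hole1 [([313.0, 194.8], 0.75, [364.7, -129.4]), ([327.8, 203.1], 0.73, [375.7, -90.0]), ([294.0, 226.3], 0.47, [460.9, -145.2]), ([287.7, 244.8], 0.41, [509.6, -143.7])]
scene spring1_hook [([308.8, 203.9], 0.48, [405.2, -128.7])]
scene spring1_eye [([330.8, 242.8], 0.83, [486.0, -55.0])]
side post1 [([288.8, 224.9], 0.87, [493.9, -125.5]), ([278.2, 214.2], 0.76, [512.3, -66.3]), ([300.0, 229.0], 0.66, [499.6, -155.4])]
side hole1 [([239.3, 238.9], 0.83, [356.3, -140.5]), ([300.3, 232.2], 0.72, [471.1, -187.7]), ([230.4, 226.5], 0.67, [373.5, -82.5]), ([222.7, 224.7], 0.65, [365.6, -65.7])]
side spring1_hook [([225.2, 213.9], 0.54, [375.5, -60.7])]
side spring1_eye [([268.5, 202.7], 0.98, [481.8, -69.1]), ([347.0, 243.5], 0.55, [474.5, -308.2]), ([237.6, 238.9], 0.51, [328.1, -177.4])]
cols 277 ..step 6
```

Request:
drive_tool(
  targets=[1,0.4,-0.3,-10,0,1,0.4,-0.3,-18,0,1,0.4,-0.3,-24,0,1,0.4,-0.3,-28,0,1,0.4,-0.3,-28,0],
)

```text
time_s: 36.75
eef_pos: [458.5, -59.5, 53.3]
tool_rot: [-0.0, 0.997, -0.072, -0.001]
contact_force: [-0.5, -0.4, -1.2]
grip_width: 11.5
```

Request:
drive_tool(
  targets=[1,0,0,0,0,1,0,0,0,0],
)

```text
time_s: 36.92
eef_pos: [459.3, -59.7, 54.4]
tool_rot: [-0.0, 0.997, -0.072, 0.0]
contact_force: [1.0, -0.5, -1.4]
grip_width: 11.3
```

Request:
drive_tool(
  targets=[1,5,-0.8,0,0,1,12,-1.9,0,0,1,19,-3,0,0,1,25.3,-4.1,0,0,1,25.3,-4.1,0,0],
)

```text
time_s: 37.33
eef_pos: [484.1, -63.5, 53.9]
tool_rot: [-0.0, 0.997, -0.072, -0.001]
contact_force: [-4.7, 1.3, 0.1]
grip_width: 11.5
```

Request:
drive_tool(
  targets=[1,0,0,0,0,1,0,0,0,0,1,0,0,0,0],
)

```text
time_s: 37.58
eef_pos: [482.5, -63.3, 53.9]
tool_rot: [-0.0, 0.997, -0.072, -0.002]
contact_force: [-5.7, 2.2, -0.4]
grip_width: 11.4
```

```bash
python3 ck.py k7 20 | grep -E "yaw|wrist"; python3 asc.py pics/k7_wrist 515 -68 20 38 3
```

```text
[482.5 -63.3  53.9] yaw -8.224014021132728 w 11.405288720494953 [-5.7  2.2 -0.4] 37.5833
wrist post1 [([283.2, 185.3], 0.96, [516.7, -68.8]), ([362.2, 187.1], 0.6, [509.4, -111.6]), ([440.9, 185.0], 0.57, [504.4, -154.4])]
wrist hole1 []
wrist spring1_hook []
wrist spring1_eye [([282.7, 193.9], 0.69, [513.7, -68.1]), ([282.0, 272.7], 0.68, [467.7, -61.0])]
cols 244 ..step 3
152  80  78  75  76  73  71  72  72  70  70  68  69  70  67  67  70  68  67  66  65  63  64  64  67  65  64
155  81  79  76  76  73  72  70  71  70  69  67  69  69  67  68  69  66  69  65  65  66  65  65  66  65  63
158  80  79  75  77  72  71  72  72  71  69  68  69  70  68  66  69  67  67  66  66  64  63  66  67  65  64
161  81  79  75  76  74  72  72  72  69  70  68  69  68  68  67  68  67  67  66  64  65  64  66  66  64  64
164  81  78  76  75  74  73  72  71  69  70  68  68  69  68  67  68  66  67  66  65  65  66  65  66  64  65
167  80  80  76  75  74  72  71  73  70  71  93 103 106 108 106 102  91  69  65  65  66  66  64  66  63  64
170  86  80  75  75  74  71  71  73  96 109 114 116 118 121 118 115 112 106
[... 1384 characters left out ...]
  74  68  69  94 108 114 115 109  81  66  66  64  63
212  75  78  73  73  74  72  95 110 117 118 114 110 104 109 102 109 114 116 114 108  98  65  68  65  63  64
215  76  77  74  72  74  72  71  92 110 114 120 121 108 112 107 122 118 112 107  87  65  64  67  65  62  63
218  75  76  75  71  74  70  71  71  76  98 109 111 109 111 106 110 107  97  71  67  64  64  68  65  63  64
221  75  77  74  72  74  72  70  71  71  69  72  86 109 112 105  78  70  66  66  66  63  63  65  65  63  63
224  75  77  74  72  75  72  70  72  71  68  67  75 109 112 106  70  68  67  68  68  66  65  69  66  62  63
227  76  76 110 111 111 109 111 110 109 109 110 104 109 112 105 101 111 113 111 111 112 112 113 112 102  64
```

The same eye-to-post relation as with spring B, so I lower it.

Request:
drive_tool(
  targets=[1,0.7,0,-4,0,1,0.7,0,-8,0,1,0.7,0,-11,0,1,0.7,0,-14,0,1,0.7,0,-15,0],
)

```text
time_s: 38.75
eef_pos: [483.4, -63.5, 40.4]
tool_rot: [-0.0, 0.997, -0.072, -0.002]
contact_force: [-9.8, 2.6, 25.4]
grip_width: 11.1
```

Request:
drive_tool(
  targets=[1,0,0,0,0,1,0,0,0,0,1,0,0,0,0],
)

```text
time_s: 39.0
eef_pos: [483.4, -63.5, 40.5]
tool_rot: [-0.0, 0.997, -0.072, -0.002]
contact_force: [-8.4, 1.2, 14.3]
grip_width: 11.1
```

Request:
drive_tool(
  targets=[0.68,0,0,0.5,0,0.68,0,0,0.5,0,0.68,0,0,0.5,0,0.68,0,0,10,0,0.68,0,0,40,0],
)

```text
time_s: 39.42
eef_pos: [483.8, -63.5, 77.3]
tool_rot: [-0.0, 0.997, -0.072, -0.003]
contact_force: [0.9, 0.4, -0.0]
grip_width: 27.4
```

Request:
drive_tool(
  targets=[0.68,-5,0,35,0,0.7,-15,-20,60,0,1,-15,-40,60,0,1,-15,-45,60,0,1,-15,-45,60,0],
)

```text
time_s: 39.83
eef_pos: [470.7, -110.7, 140.2]
tool_rot: [0.001, 0.997, -0.074, 0.001]
contact_force: [-0.6, 1.4, 0.3]
grip_width: -0.0
```

```bash
python3 - <<'E'
from h import *
for i in range(2): c0=cams.capture('side')
c=cams.capture('wrist');cv2.imwrite('pics/k8_wrist.png',c['color']);np.savez('pics/k8_wrist.npz',**{k:np.array(c[k]) for k in('K','rvec','tvec')})
s=cams.capture('scene')
o=observe();print(o['eef_pos'],o['tool_rot'],o['grip_width'],o['time_s'])
for q,z in(('keeper_bar',60),('keeper_hinge',22),('post1',16),('spring1_eye',9),('spring1_hook',6),('spring3_eye',9)):
  for n,cc in(('w',c),('s',s),('d',c0)):
    print(q,n,[(np.round(r['at'],1).tolist(),round(r['score'],2),np.round(atz(cc,r['at'],z)[:2],1)) for r in cams.landmark_of(q,cc)[:4]])
E
python3 asc.py pics/k8_wrist 514 -68 10 26 2
```

```text
[ 470.06531241 -107.18868397  138.55767002] [-5.66980902e-04  9.97500125e-01 -7.06581769e-02 -7.75389535e-04] -0.07846199468990392 40.0333
keeper_bar w [([279.9, 74.6], 0.62, array([ 565. , -120.1])), ([439.6, 61.7], 0.47, array([ 558.2, -217.9]))]
keeper_bar s [([292.8, 263.8], 0.6, array([ 562.1, -115.4]))]
keeper_bar d [([309.8, 199.8], 0.59, array([ 553.4, -124.3])), ([233.9, 188.0], 0.19, array([460.8,  36.1]))]
keeper_hinge w [([280.6, 102.3], 0.66, array([ 550., -118.]))]
keeper_hinge s [([291.4, 263.8], 0.68, array([ 546.7, -122.6]))]
keeper_hinge d [([302.6, 217.0], 0.95, array([ 537.1, -121.3])), ([298.9, 233.7], 0.61, array([ 474.1, -180.5]))]
post1 w [([280.4, 155.0], 0.93, array([ 510.5, -111.9])), ([226.8, 158.8], 0.81, array([513.6, -68.8])), ([335.2, 155.9], 0.7, array([ 503.4, -155.4])), ([237.4, 293.0], 0.62, array([391.7, -54.6]))]
post1 s [([301.8, 251.1], 0.86, array([ 507.8, -111.2])), ([321.1, 260.3], 0.81, array([515.1, -64.8])), ([284.9, 239.7], 0.72, array([ 493.3, -155.6]))]
post1 d [([288.6, 223.0], 0.74, array([ 500. , -117.6])), ([300.5, 227.1], 0.66, ar
[... 3045 characters left out ...]
  76  70  69  69  68  76 107 109 104  87  65  66  64
171 121 123 121 117 118 118 168 208 193 159 104  95 113  96  71  71  69  75 103 110 109  99  72  67  66  65
173 119 124 120 118 119 117 128 184 211 195 156 134 107 102  89  81  90 108 110 109 103  86  67  66  67  63
175 120 124 121 118 119 118 117 129 178 209 208 176 137 109 108 107 111 113 110 103  89  68  65  65  67  65
177 119 124 120 116 117 118 116 115 128 167 192 191 113 110 108 106 112 106 101  88  68  67  66  66  67  64
179 118 123 121 116 116 118 117 114 117 116 134 163 101 109 107  97  99  90  75  68  67  68  66  66  67  63
181 118 122 122 116 116 119 116 114 117 117 114 111 103 109 107  94  69  69  70  68  66  67  66  65  67  64
```

Both eyes sit round their posts, pulled toward the holes. Next the keeper: I go behind the bar with closed fingers.

Request:
drive_tool(
  targets=[1,35,-4,0,0,1,75,-9,0,0,1,110,-14,0,0,1,126,-15.7,0,0,1,126,-15.7,-25,0],
)

```text
time_s: 41.35
eef_pos: [604.4, -125.5, 118.3]
tool_rot: [0.001, 0.997, -0.071, 0.008]
contact_force: [0.8, 0.2, 0.5]
grip_width: -0.1
```

Request:
drive_tool(
  targets=[1,0,0,-25,0,1,0,0,-50,0,1,0,0,-60,0,1,0,0,-60,0,1,0,0,-60,0],
)

```text
time_s: 41.77
eef_pos: [596.3, -124.5, 54.4]
tool_rot: [-0.0, 0.997, -0.072, -0.0]
contact_force: [-1.0, 0.2, 0.9]
grip_width: 0.4
```

```bash
python3 - <<'E'
from h import *
for i in range(2): c0=cams.capture('side')
s=cams.capture('scene')
o=observe();print(o['eef_pos'],o['contact_force'],o['time_s'])
for n,cc in(('s',s),('d',c0)):
    print(n,[(np.round(r['at'],1).tolist(),round(r['score'],2),np.round(atz(cc,r['at'],60)[:2],1)) for r in cams.landmark_of('keeper_bar',cc)[:4]])
E
```

```text
[ 597.42793492 -124.76451763   56.07830022] [ 0.61810388  0.81727354 -0.04485699] 41.9167
s []
d [([310.2, 200.0], 0.63, array([ 553.2, -125.8]))]
```

Request:
drive_tool(
  targets=[1,-8,1.1,0,0,1,-16,2.3,0,0,1,-23,3.3,0,0,1,-30,4.3,0,0,1,-36,5.2,0,0],
)

```text
time_s: 42.43
eef_pos: [560.1, -119.3, 55.0]
tool_rot: [0.0, 0.997, -0.072, 0.001]
contact_force: [1.3, -0.3, 0.7]
grip_width: -0.2
```

Request:
drive_tool(
  targets=[1,-6,0.9,0,0,1,-12,1.7,0,0,1,-18,2.6,0,0,1,-22,3.2,0,0,1,-22,3.2,0,0],
)

```text
time_s: 42.85
eef_pos: [536.8, -115.7, 54.0]
tool_rot: [-0.0, 0.997, -0.072, -0.001]
contact_force: [0.2, 0.8, 0.2]
grip_width: 0.2
```

```bash
cat > kb.py <<'E'
from h import *
c0=cams.capture('side');s=cams.capture('scene')
cv2.imwrite('pics/kb_side.png',c0['color']);cv2.imwrite('pics/kb_scene.png',s['color'])
o=observe();print(o['eef_pos'],o['contact_force'],o['time_s'])
for n,cc in(('s',s),('d',c0)):
    for r in cams.landmark_of('keeper_bar',cc)[:3]:
        # theta whose bar middle projects nearest
        hx=np.array([551.2,-118.0,22]);ux=np.array([.9893,-.1458,0]);t=np.linspace(-.05,2.1,300)
        pts=np.array([hx-42*np.cos(a)*ux+[0,0,42*np.sin(a)] for a in t]);d=np.linalg.norm(proj(cc,pts)-r['at'],axis=1);i=d.argmin()
        print(n,np.round(r['at'],1),round(r['score'],2),'theta',round(t[i],2),'miss px',round(d[i],1))
E
python3 kb.py
```

```text
[ 536.8674092  -115.69383405   54.03245205] [-0.33103296  0.6217856  -0.56616136] 42.95
s [313.8 193.6] 0.66 theta 0.47 miss px 56.3
d [294.2 205.4] 0.79 theta 0.73 miss px 0.9
```

The keeper has followed to about 0.73 rad. Now I go over it and press it down from above.

Request:
drive_tool(
  targets=[1,3,-0.4,10,0,1,3,-0.4,32,0,1,-10,1.5,32,0,1,-23,3.3,32,0,1,-23,3.3,32,0],
)

```text
time_s: 43.47
eef_pos: [511.9, -112.3, 86.3]
tool_rot: [-0.0, 0.997, -0.072, -0.002]
contact_force: [0.5, 0.2, -0.1]
grip_width: -0.3
```

Request:
drive_tool(
  targets=[1,0,0,-10,0,1,0,0,-20,0,1,0,0,-28,0,1,0,0,-36,0,1,0,0,-40,0],
)

```text
time_s: 43.88
eef_pos: [514.6, -112.5, 44.3]
tool_rot: [-0.0, 0.997, -0.072, -0.001]
contact_force: [-0.4, -0.1, 0.6]
grip_width: -0.4
```

Request:
drive_tool(
  targets=[1,0,0,-3,0,1,0,0,-6,0,1,0,0,-6,0,1,0,0,-6,0],
)

```text
time_s: 44.22
eef_pos: [515.9, -112.8, 40.2]
tool_rot: [0.0, 0.997, -0.072, 0.001]
contact_force: [-0.3, -0.5, 0.1]
grip_width: 0.0
```

```bash
python3 kb.py
```

```text
[ 515.8346451  -112.79887916   40.54184135] [ 0.41490305 -0.37666334  0.13481624] 44.3167
s [292.9 264.3] 0.67 theta 1.86 miss px 2.5
s [372.4 233.3] 0.64 theta 0.23 miss px 72.8
s [325.5 257.3] 0.6 theta -0.05 miss px 25.0
d [285.4 216.4] 0.58 theta 0.09 miss px 5.1
```

Request:
drive_tool(
  targets=[1,0,0,-1.5,0,1,0,0,-3,0,1,0,0,-3,0,1,0,0,-3,0],
)

```text
time_s: 44.75
eef_pos: [515.1, -112.7, 37.2]
tool_rot: [-0.0, 0.997, -0.072, -0.0]
contact_force: [0.1, 0.3, -0.2]
grip_width: 0.1
```

Request:
drive_tool(
  targets=[1,0,0,-1,0,1,0,0,-2,0,1,0,0,-2,0],
)

```text
time_s: 45.0
eef_pos: [515.2, -112.7, 36.7]
tool_rot: [-0.0, 0.997, -0.072, 0.0]
contact_force: [-2.4, 1.0, 10.1]
grip_width: -0.0
```

Request:
drive_tool(
  targets=[1,0,0,-1.5,0,1,0,0,-1.5,0,1,0,0,-1.5,0],
)

```text
time_s: 45.25
eef_pos: [515.3, -112.8, 36.4]
tool_rot: [-0.0, 0.997, -0.072, 0.0]
contact_force: [-4.1, 0.8, 19.9]
grip_width: -0.2
```

Request:
drive_tool(
  targets=[1,0,0,8,0,1,0,0,40,0,1,0,0,80,0,1,-35,0,110,0,1,-70,0,120,0],
)

```text
time_s: 45.67
eef_pos: [449.2, -113.3, 157.1]
tool_rot: [0.001, 0.997, -0.071, 0.005]
contact_force: [0.1, -0.3, -0.3]
grip_width: 0.1
```

Request:
drive_tool(
  targets=[1,-20,0,20,0,1,-20,0,20,0,1,-20,0,20,0,1,-20,0,20,0],
)

```text
time_s: 46.0
eef_pos: [426.1, -112.6, 173.9]
tool_rot: [-0.0, 0.997, -0.071, 0.001]
contact_force: [-0.4, -0.1, 0.3]
grip_width: -0.2
```

```bash
python3 kb.py; python3 ck.py k9 6 | grep -E "wrist|yaw"; python3 hc.py w30; python3 - <<'E'
import cv2,numpy as np
a=cv2.imread('pics/k9_wrist.png')[60:340,150:420];b=cv2.imread('pics/kb_side.png')[170:260,200:330];d=cv2.imread('pics/k9_scene.png')[180:280,270:400]
L=cv2.resize(a,(432,448),interpolation=cv2.INTER_CUBIC)
R=np.vstack([cv2.resize(b,(364,252),interpolation=cv2.INTER_CUBIC),cv2.resize(d,(364,280),interpolation=cv2.INTER_CUBIC)])
L=np.vstack([L,np.zeros((R.shape[0]-448,432,3),np.uint8)])
cv2.imwrite('pics/final.png',np.hstack([L,R]))
E
```

```text
[ 426.03095072 -112.50813431  173.15003125] [-0.46922225 -0.2035421  -0.17536518] 46.1
s [302.1 246.9] 0.66 theta 0.4 miss px 1.9
d [224.6 202. ] 0.61 theta 0.19 miss px 67.5
d [288.8 219.1] 0.6 theta -0.03 miss px 1.6
[ 425.7 -112.5  173. ] yaw -8.18293826455791 w 0.21485221379795447 [ 0.5  0.2 -0.1] 46.2
wrist post1 [([268.9, 102.7], 0.76, [507.8, -112.5]), ([216.9, 97.7], 0.71, [518.3, -68.6]), ([319.6, 100.0], 0.67, [503.7, -156.4])]
wrist hole1 [([224.7, 253.8], 0.85, [378.2, -50.0]), ([315.4, 251.5], 0.73, [368.1, -135.8]), ([272.4, 254.4], 0.68, [371.0, -94.9])]
wrist spring1_hook [([70.6, 147.7], 0.7, [495.2, 77.6]), ([319.4, 144.2], 0.63, [465.1, -153.0]), ([231.0, 239.9], 0.56, [382.4, -53.2])]
wrist spring1_eye [([218.1, 107.5], 0.59, [510.6, -66.7])]
[ 425.16616429 -112.7106879   173.84472499] -0.2534778762063085 [ 0.29363934 -0.08637274 -0.54914364] 46.95
hasp_hole [([129.7, 211.6], 0.85, array([433.7,  23.2,  38. ]))]
handle_hole [([128.7, 218.8], 0.56, array([428.3,  23.7,  42. ]))]
isolator_axis [([69.7, 148.2], 0.89, array([495.2,  37.7,  67. ])), ([217.7, 105.2], 0.52, array([509.3, -77.9,  67. ]))]
handle_grip [([93.4, 185.9], 0.86, array([464.8,  29.2,  67. ])), ([230.2, 238.9], 0.58, array([406.3, -67.1,  67. ]))]
```

View pics/final.png

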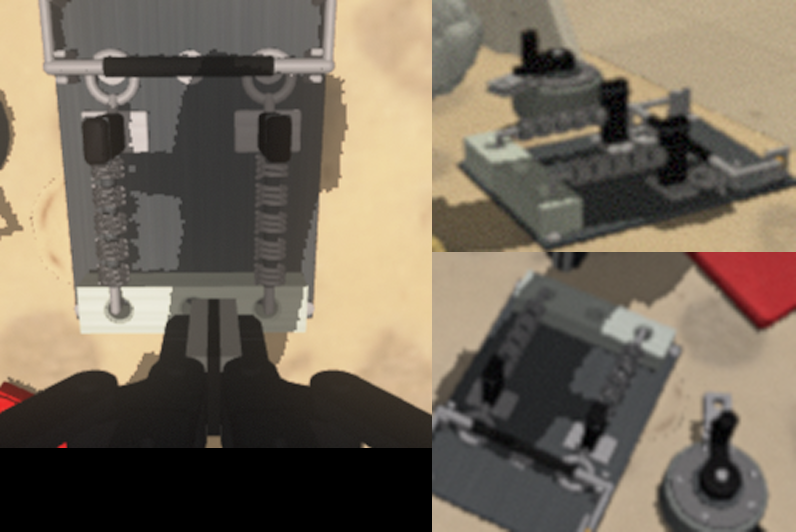

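The final composite shows both hooks in their holes at (115,305) and (268,310), both eyes round their posts at (112,85) and (268,85), the bar down across the post tops at y≈66, and the handle over the hasp. Handing in.

```bash
python3 -c "
from h import *
c=cams.capture('scene');print([(np.round(r['at']),round(r['score'],2),np.round(atz(c,r['at'],0)[:2])) for r in cams.landmark_of('tile',c)[:2]])
print(order.close_job())"
```

```text
[]
the job is handed in; nothing more can be done
None
```

The whole job is done and handed in at about 47 s of the 208 s allowed. The isolator is off, both springs on the bench are fitted, the keeper is down, and the tile was left alone.

- **Isolator:** I turned the handle by its knob. It first stopped about 2 mm past the hasp hole, then about 1.5 mm short. After the last small correction, the straight-overhead picture showed a full round opening through both padlock holes.
- **Springs:** There were two, now fitted in the two outer rows. For each one:
  - the hook leg went into its hole without contact;
  - the pull was about 5 N while stretched;
  - the underside came down on the plate (10–14 N contact);
  - the eye surrounds its post, pulled about 4 mm toward the hole.
- **Keeper:** I pushed it over from behind and pressed it down with about 20 N. The fingertips stopped at about 25.5 mm, which matches the top of the bar when it is down. The last picture shows it lying across the post tops.

**Checks that disagreed or failed:**
- After the keeper went down, the side view put its angle at about -0.03 rad and the scene view at about 0.4 rad. I trusted the side view, the contact height and the picture.
- The last search for the tile in the scene picture found nothing. I never went near it, and the wrist views before the keeper step showed it in place.
- The last distant readings of the handle and hasp holes differed by about 5 mm. I trusted the overhead picture instead.

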